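# Put the kiln furniture away after a firing

## Robot

A 6-joint arm with a two-finger parallel gripper is mounted at the origin on the work surface. World frame = base frame: x ahead of the robot, y to its left, z up, the work surface at z = 0. Lengths are in mm, angles in degrees, forces in N, time in s.
With the tool pointing down it reaches from about 300 to 875 mm from the base axis. Payload 6.4 kg.
Tool frame: the origin (TCP) lies between the finger pads; the fingertips stand arm.tip_extent ahead of it and the grasp point (between the pads) lies 5 mm behind it (arm.tip_extent is the distance from the TCP to the fingertips, in mm); z points along the fingers, x is the direction in which the jaws open and shut, and the axes are right-handed (so a half turn about z gives the same grasp; the last joint's range is limited). The gripper opens to 88 mm and grips with 3 to 60 N. Pads are 18 mm wide; open, the fingers measure 123 mm over their backs; the gripper's body (75 mm by 187 mm) begins 45 mm behind the grasp point.
Start: joints at [59.399, 10.359, 92.074, -0, 77.567, -11.82], TCP at [185.116, 544.402, 252.714] pointing down, gripper open.
Joint ranges: [-171.53, 171.53], [-51.25, 118.39], [17.06, 147.69], [-65.23, 245.23], [0, 150.52], [-178.68, 178.68]. Speed limits (degrees/s): [147.25, 147.25, 172.46, 180, 180, 180].

## Interface

Orientations are given as [roll, pitch, yaw] about the fixed x, y, z axes, in that order (R = Rz(yaw) Ry(pitch) Rx(roll)).
In Python, from workcell import arm gives the robot as it stands.
- The arm moves only by the tool arm_command, never from a script. Its argument "rows" is a list of rows, each an object with "slide": the shift along the tool's x, y, z in mm, a list of three; "yaw": the turn about the tool's z in rad. In form: [{"slide": [tx, ty, tz], "yaw": yaw}, ...]. A call has 1 to 10 rows; each row shifts and turns the pose as measured when the row begins, along the tool's axes as they then stand; what a row does not reach is not made up. A row lasts 1/12 s, in which the tool goes at most 41.7 mm and 7.16 degrees, less where a joint would pass 70% of its speed; a pose out of reach is approached as far as the arm can. A call with a gripper value outside its range is refused whole. "jaw" is the finger opening in mm, from 0 to 88.1, set as the call begins (left out, the last holds). The fingers move at their own pace and stop on an object; "force" is the grip in N (left out, the last holds). Time passes only in rows, so rows that do not move let the fingers close. It gives the time, the measured TCP pose, the force and the opening at its end, in the units of the state.
- arm.read_state(): the state, without advancing time (a new reading comes with each control period).
- arm.read_camera(name): name is "scene" or "top"; returns a dict with "pixels" (384x512x3 uint8, blue, green, red), "range_z" (384x512 float32, mm along the optical axis (not along the pixel's ray), 0 where there is no reading), "K" (3x3 intrinsics, pixels), "k1" (the pictures are not rectified: a ray, as slopes to the right and down, at radius r is drawn at 1 + k1 r^2 times it, then the intrinsics apply), "extrinsics" (4x4, takes a point from camera to world coordinates). Camera axes: x right, y up, looking along -z (the intrinsics and any distortion apply to the point x, -y, -z); pixel columns grow to the right and rows downward; lengths in mm; the calibration is good to about 2 mm. A picture is of the moment at which its call begins.
- arm.sign_off(): hands the job in, once; it reports no verdict.
The state is a dict: "time": time; "joints": joint angles; "joint_velocities": joint speeds; "joint_torque": joint torques, N m; "eef_pos": TCP position; "ee_rot": TCP orientation; "contact_force": force on the tool from outside, world axes, zero at the start; "ft_torque": the same for the moment, N m; "opening": opening from 0.0 (shut) to 1.0 (fully open).
Only numpy, scipy, OpenCV 4.12 (cv2) and the standard library are available. Lean on these libraries where they do the work, as an engineer would, in place of code of your own. Each camera call takes 0.05 s, during which the arm holds its last target.

## Task

The kiln has been emptied, so put the loose kiln furniture away with its own kind: stand the two tall square props and the two short round props upright on the floor of the tray that already holds props like them. Stack the loose channel setter, open side down as it lies, on the two open-up setters on the pallet, so that it straddles their two neighbouring flanges and its own flanges sit down in their troughs, square to them and with the ends about level. Set each piece down gently without dropping it, and leave the mug and the bowl where they stand.

Things in the scene. Friction and masses are not known exactly. Their poses are not given: they have to be found in the camera images.
- tall_a: Loose tall kiln prop, cream refractory: a square tube 38 x 38 mm and 100 mm tall with an 18 mm square bore, standing upright, about 0.2 kg. Origin: centre of its underside, z up its length, x and y square to its faces.
- tall_b: A second loose tall kiln prop, the same as tall_a.
- short_a: Loose short kiln prop, dark grey refractory: a round tube 44 mm in diameter and 50 mm tall with a 22 mm bore, standing upright, about 0.12 kg. Origin: centre of its underside, z up its axis.
- short_b: A second loose short kiln prop, the same as short_a.
- channel: Loose channel setter, orange-brown refractory U-section lying open side down: 110 mm long (its y), 62 mm wide over its flanges (its x), 36 mm high; web (on top) and both flanges 6 mm thick, so 50 mm wide and 30 mm deep inside; about 0.17 kg. Origin: centre of its underside, level with the flange tips; z up.
- tray_tall: Fixed wooden tray, tall cream square props in its back row. 140 (x) x 180 (y) mm, floor and walls 8 mm thick, walls 22 mm high over the bench. Origin: centre of its underside, z up, x to the back row. The back row (three props standing fast at x +41, y -56, 0, +56 mm, tops 108 mm over the bench) is full; the front has room for two side by side, centres best at x -24, y -42 and +42 mm.
- tray_short: Fixed wooden tray, short dark grey round props in its back row. 140 (x) x 180 (y) mm, floor and walls 8 mm thick, walls 22 mm high over the bench. Origin: centre of its underside, z up, x to the back row. The back row (three props standing fast at x +39, y -56, 0, +56 mm, tops 58 mm over the bench) is full; the front has room for two side by side, centres best at x -24, y -42 and +42 mm.
- pallet: Fixed slatted pallet, 150 (x) x 130 (y) x 12 mm high, with two fast setters like the loose one, open up, along y, at x -37 and +37. Heights: trough floors 18, flange tops 48. Neighbouring flanges fill x -12..-6 and 6..12, outer flanges' inner faces at x -62 and 62. A third laid open-down in the middle has its origin at x 0, y 0, z 18 (all mm). Origin: centre of pallet underside, z up.
- mug: Finished blue mug, a bystander: 80 mm in diameter, 90 mm tall, loose, handle to its y. Origin: centre of its underside.
- bowl: Finished green bowl, a bystander: 124 mm in diameter, 60 mm tall, loose. Origin: centre of its underside.

How it is judged:
By the outcome, as a careful person would: the job done as asked, in the order asked, and still so for the second after the job is handed in, with the robot touching nothing.
It also fails if it takes over 128 s, if anything falls off the work surface, if the arm or the gripper's body presses on something with over 40 N, if the wrist force passes 120 N, or if a joint passes its speed limit or range.

## Working session

There is one attempt and no reset: what is moved stays moved. The work goes in short steps, Python scripts to look and compute and a tool call to move; the robot and the scene stay as the last step left them, time stands still between calls to the robot, and variables do not carry over. Pictures are saved under pics/ and viewed, and the job is handed in when it is done.

Besides the shell and the picture viewer there is one more tool, called after ">>>" as name(argument=value, ...), one argument or row to a line, values as JSON. arm_command: Moves the arm, as the interface text tells. Its arguments: {"type":"object","properties":{"rows":{"type":"array"},"jaw":{"type":"number"},"force":{"type":"number"}},"required":["rows"]}

```bash
ls; mkdir -p pics
python3 - <<'E'
from workcell import arm
import cv2,numpy as np
print(arm.read_state()); print(arm.tip_extent)
for n in("scene","top"):
    c=arm.read_camera(n); cv2.imwrite(f"pics/{n}0.png",c["pixels"]); np.savez(f"{n}0.npz",**c)
    print(n,c["K"],c["k1"],c["extrinsics"],(c["range_z"]>0).mean())
E
```

```text
pics
{'time': 0.0, 'joints': array([ 5.93988894e+01,  1.03987890e+01,  9.21289811e+01, -4.64592853e-04,
        7.75672760e+01, -1.18193043e+01]), 'joint_velocities': array([ 0.00059255, -0.05460391, -0.08708548, -0.00365117, -0.04246565,
       -0.12215345]), 'joint_torque': array([-4.45549995e-04, -4.33878386e+01, -3.41849005e+01,  7.01577659e-02,
        3.86166468e-02, -1.58166799e-04]), 'eef_pos': array([184.8537612 , 543.95995495, 251.86314531]), 'ee_rot': array([-1.79980976e+02,  9.31238101e-02,  7.12183095e+01]), 'contact_force': array([-0.43632387,  0.23291409, -0.63154971]), 'ft_torque': array([-0.01365468, -0.00833113, -0.02638845]), 'opening': 0.9995304144492622}
14.0
scene [[452.5433295    0.         244.43997829]
 [  0.         452.5433295  193.50311772]
 [  0.           0.           1.        ]] 0.025434563548337723 [[ 3.31138477e-01 -8.17103810e-01  4.71899007e-01  1.04640570e+03]
 [ 9.43544966e-01  2.91182132e-01 -1.57910936e-01 -1.76795059e+02]
 [-8.37893141e-03  4.97548319e-01  8.67395794e-01  9.24790094e+02]
 [ 0.00000000e+00  0.00000000e+00  0.00000000e+00  1.00000000e+00]] 0.9959716796875
top [[423.07816389   0.         252.06470802]
 [  0.         423.07816389 189.00807439]
 [  0.           0.           1.        ]] 0.010327598284512818 [[ 1.12299049e-01  9.72048528e-01 -2.06180949e-01  3.67914263e+02]
 [-9.93667577e-01  1.10626327e-01 -1.96612025e-02 -1.66869853e+00]
 [ 3.69739819e-03  2.07083258e-01  9.78316336e-01  9.08306105e+02]
 [ 0.00000000e+00  0.00000000e+00  0.00000000e+00  1.00000000e+00]] 0.9962005615234375
```

View pics/scene0.png

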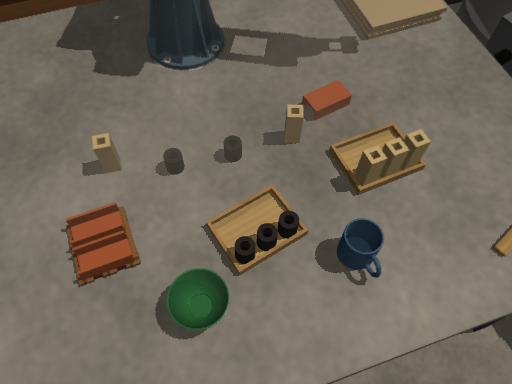

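View pics/top0.png

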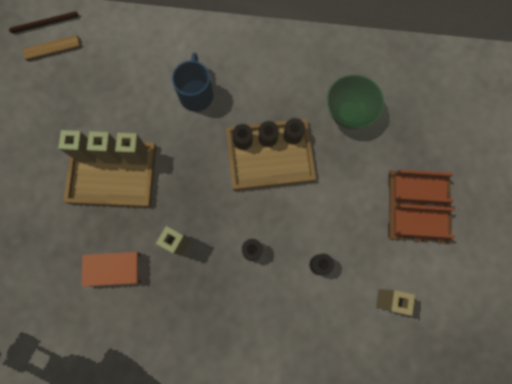

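The scene view shows tall props at about (107,153) and (293,124), short props at (174,161) and (233,149), the channel at (327,99), the tall tray at (377,157), the short tray at (257,228), the pallet at (102,242), the mug at (360,246) and the bowl at (198,300). The top view shows the same things: talls at (170,240) and (403,302), shorts at (252,250) and (321,265), and the channel at (110,269).

```bash
cat > h.py <<'E'
import numpy as np,cv2
def pts(c):
    """world point per pixel from range_z"""
    K=c["K"];k1=float(c["k1"]);h,w=c["range_z"].shape
    u,v=np.meshgrid(np.arange(w),np.arange(h))
    uv=np.stack([u,v],-1).reshape(-1,1,2).astype(np.float64)
    s=cv2.undistortPoints(uv,K,np.array([k1,0,0,0.]))[:,0]
    z=c["range_z"].reshape(-1).astype(float)
    P=np.stack([s[:,0]*z,-s[:,1]*z,-z,np.ones_like(z)],1)@c["extrinsics"].T
    P=P[:,:3]; P[z<=0]=np.nan
    return P.reshape(h,w,3)
def ray(c,px,zw):
    s=cv2.undistortPoints(np.array(px,float).reshape(-1,1,2),c["K"],np.array([float(c["k1"]),0,0,0.]))[:,0]
    d=np.c_[s[:,0],-s[:,1],-np.ones(len(s))]@c["extrinsics"][:3,:3].T
    o=c["extrinsics"][:3,3]
    return o+d*((zw-o[2])/d[:,2])[:,None]
E
python3 - <<'E'
from h import *
for n in("scene","top"):
    c=dict(np.load(f"{n}0.npz"));P=pts(c);Z=P[...,2]
    print(n,"bench z",np.nanmedian(Z[100:300,100:400]), "spread",np.nanpercentile(Z,[5,25,50,75,95]))
    m=((Z>9)&(Z<150)).astype(np.uint8)
    k,l,st,ce=cv2.connectedComponentsWithStats(m)
    for i in range(1,k):
        if st[i,4]>80:
            q=P[l==i]; zt=np.percentile(q[:,2],95)
            t=q[q[:,2]>zt-6]
            r=cv2.minAreaRect(t[:,:2].astype(np.float32)); 
            print(ce[i].round(),st[i,4],"ztop",zt.round(1),"topmean",t.mean(0).round(1),"rect",np.round(r[0],1),np.round(r[1],1),round(r[2],1))
E
```

```text
scene bench z -1.0182821307939776 spread [-1.32954803e+02 -3.17612604e+00 -1.65325697e+00  1.14009724e-01
  4.22336404e+01]
[183.  35.] 3631 ztop 140.4 topmean [ 54.6 -10.6 142. ] rect [ 38.2 -14.1] [154.1  77.5] 69.9
[393.  13.] 2443 ztop 42.7 topmean [132.6 601.6  40.2] rect [116.1 624.7] [243.9 127.1] 88.4
[327.  98.] 1015 ztop 36.0 topmean [358.  282.2  33.5] rect [356.6 283.5] [ 64.8 111.9] 9.4
[293. 122.] 583 ztop 99.1 topmean [426.  158.8  97.5] rect [425.5 159.5] [37.6 40.5] 68.1
[385. 157.] 3280 ztop 106.5 topmean [601.  326.4 105.1] rect [599.9 329.1] [ 40.6 153.6] 3.9
[106. 151.] 726 ztop 99.1 topmean [ 359.9 -286.6   97.5] rect [ 358.2 -286.8] [41.1 41.6] 83.4
[232. 147.] 368 ztop 49.6 topmean [428.4   1.5  47.6] rect [427.3   2.4] [40.9 44.7] 72.0
[173. 159.] 388 ztop 49.6 topmean [ 415.4 -142.7   47.8] rect [ 414.4 -142.6] [42.1 42.7] 89.9
[260. 233.] 2672 ztop 57.6 topmean [679.4  -7.2  56. ] rect [678.7  -5. ] [ 44.3 154.8] 12.7
[100. 242.] 3957 ztop 47.2 topmean [ 564.8 -346.4   45.7] rect [ 562.1 -346.3] [138.8 111.3] 2.5
[361. 245.] 1605 ztop 88.4 topmean [765.1 16
[... 749 characters left out ...]
.7  58.3] rect [677.7  -6. ] [ 46.7 154.2] 12.2
[107. 159.] 3634 ztop 109.1 topmean [599.5 329.6 107.7] rect [600.  330.3] [ 40.  151.2] 3.5
[420. 205.] 4253 ztop 49.0 topmean [ 561.7 -345.5   47.9] rect [ 561.6 -345.4] [138.6 110.1] 2.4
[173. 241.] 557 ztop 101.5 topmean [422.6 159.5  99.5] rect [422.7 159.9] [39.3 38.5] 67.9
[252. 250.] 379 ztop 51.8 topmean [425.3   1.8  49.9] rect [425.2   1.7] [41.2 41.2] 52.2
[109. 269.] 1729 ztop 38.0 topmean [355.  284.7  35.6] rect [355.1 285.3] [ 62.  110.9] 9.7
[322. 264.] 432 ztop 52.4 topmean [ 412.1 -143.    50.1] rect [ 411.8 -143.6] [41.4 42.6] 5.9
[396. 301.] 724 ztop 101.8 topmean [ 356.6 -285.3  100.1] rect [ 356.6 -286.1] [39.1 37.7] 84.6
```

Run:
```python
from h import *
B={"tt":((480,660,215,440),96,115),"ts":((540,740,-120,100),50,64),"ch":((290,430,215,350),25,45),"tL":((380,470,110,210),92,106),"tR":((310,410,-340,-240),92,106),"pal":((470,650,-430,-260),42,54)}
for n in("scene","top"):
    c=dict(np.load(f"{n}0.npz"));P=pts(c);Q=P.copy()
    off={"scene":1.2,"top":-0.8}[n]; Z=P[...,2]+off
    for k,(b,z0,z1) in B.items():
        reg=(P[...,0]>b[0])&(P[...,0]<b[1])&(P[...,1]>b[2])&(P[...,1]<b[3])
        m=(reg&(Z>z0)&(Z<z1)).astype(np.uint8)
        kk,l,st,ce=cv2.connectedComponentsWithStats(m)
        for i in range(1,kk):
            if st[i,4]>60:
                q=P[l==i];r=cv2.minAreaRect(q[:,:2].astype(np.float32));print(n,k,st[i,4],np.round(r[0],1),np.round(r[1],1),round(r[2],1))
        if k in("tt","ts"):
            m=reg&(Z>15)&(Z<26); q=P[m][:,:2].astype(np.float32)
            m=reg&(Z>4)&(Z<26); q2=P[m][:,:2].astype(np.float32)
            for a in(q,q2):
                r=cv2.minAreaRect(a);print(n,k,"rim",len(a),np.round(r[0],1),np.round(r[1],1),round(r[2],1))
```

```text
scene tt 288 [596.3 385.1] [39.8 41.5] 4.8
scene tt 308 [599.9 328.8] [40.  43.5] 2.8
scene tt 298 [603.8 272.5] [40.6 40.1] 4.0
scene tt rim 978 [558.1 325.5] [144.9 184.3] 4.0
scene tt rim 2225 [574.9 319.9] [177.8 197.8] 3.9
scene ts 253 [665.8  49.3] [41.1 43.5] 68.2
scene ts 278 [678.3  -4.8] [42.4 43.5] 69.8
scene ts 284 [691.2 -59.8] [39.7 45.2] 70.1
scene ts rim 1204 [639.7 -14. ] [143.8 181.4] 13.6
scene ts rim 3622 [638.4 -10. ] [216.  182.5] 89.0
scene ch 882 [357.3 283.4] [ 65.9 112.2] 10.2
scene tL 204 [425.5 159.5] [37.6 40.5] 68.1
scene tR 249 [ 359.  -286.8] [41.  43.2] 83.8
scene pal 196 [ 497.5 -349.1] [  9.2 111.3] 2.2
scene pal 202 [ 553.  -346.6] [  9.3 110.9] 2.6
scene pal 209 [ 571.2 -345.8] [  8.9 111.3] 1.9
scene pal 217 [ 627.1 -343.3] [  8.8 110.9] 2.5
top tt 380 [596.1 385.6] [38.9 40.1] 4.1
top tt 374 [600.1 329.5] [40. 40.] 3.5
top tt 364 [603.2 274.1] [38.8 38.6] 2.9
top tt rim 1008 [557.8 326.4] [142.4 183.2] 4.2
top tt rim 4056 [569.2 327. ] [164.6 183.6] 3.9
top ts 272 [690.4 -59.8] [41.6 43. ] 7.7
top ts 282 [677.2  -5.2] [42.5 44.5] 51.2
top ts 282 [664.8  49.1] [45.1 40.3] 6.5
top ts rim 1002 [639.4 -14.7] [142.8 180.7] 13.2
top ts rim 4023 [644.8 -12.7] [173.4 205.3] 5.9
top ch 1714 [355.1 285.3] [ 62.  110.9] 9.6
top tL 335 [422.7 159.9] [39.5 38.4] 68.2
top tR 378 [ 356.6 -286.1] [39.1 37.7] 84.6
top pal 190 [ 627.1 -342. ] [  7.4 108.6] 2.8
top pal 186 [ 569.  -345.3] [  7.3 109.6] 3.0
top pal 173 [ 551.3 -345.6] [  6.8 109.5] 2.9
top pal 179 [ 495.6 -348.4] [  6.4 108.9] 2.5
```

```bash
cat > go.py <<'E'
import sys,numpy as np
from workcell import arm
# usage: x y z yaw : prints remaining slide in current tool axes and yaw(rad)
x,y,z,w=map(float,sys.argv[1:5]); s=arm.read_state(); p=s["eef_pos"]; a=np.radians(s["ee_rot"][2])
d=np.array([x,y,z])-p
dy=(w-s["ee_rot"][2]+180)%360-180
print("t",round(s["time"],2),"pos",p.round(1),"rot",s["ee_rot"].round(1),"open",round(s["opening"]*88.1,1),"F",s["contact_force"].round(1))
print("slide now",np.round([d[0]*np.cos(a)+d[1]*np.sin(a),d[0]*np.sin(a)-d[1]*np.cos(a),-d[2]],1),"yaw(tool)",round(-np.radians(dy),3))
b=a+np.radians(dy); print("slide if turned first",np.round([d[0]*np.cos(b)+d[1]*np.sin(b),d[0]*np.sin(b)-d[1]*np.cos(b),-d[2]],1))
E
python3 go.py 424.1 159.7 220 68
```

```text
t 0.1 pos [184.9 544.  251.9] rot [-1.80e+02  1.00e-01  7.12e+01] open 88.1 F [-0.4  0.6 -0.8]
slide now [-286.8  350.2   31.9] yaw(tool) 0.056
slide if turned first [-266.7  365.7   31.9]
```

>>> arm_command(
  rows=[
    {"slide":[0,0,0],"yaw":0.056},
    {"slide":[-22,30,0],"yaw":0},
    {"slide":[-22,30,0],"yaw":0},
    {"slide":[-22,30,0],"yaw":0},
    {"slide":[-22,30,0],"yaw":0},
    {"slide":[-22,30,0],"yaw":0},
    {"slide":[-22,30,0],"yaw":0},
    {"slide":[-22,30,0],"yaw":0},
    {"slide":[-22,30,0],"yaw":0},
    {"slide":[-22,30,0],"yaw":0},
  ],
  jaw=70,
)

```text
time: 0.93
eef_pos: [360.9, 251.5, 247.3]
ee_rot: [-179.7, 0.4, 68.6]
contact_force: [-0.0, 1.1, 0.4]
opening: 0.795
```

```bash
python3 go.py 424.1 159.7 220 68
```

```text
t 0.93 pos [360.9 251.5 247.3] rot [-179.7    0.4   68.6] open 70.0 F [-0.   1.1  0.4]
slide now [-62.5  92.3  27.3] yaw(tool) 0.011
slide if turned first [-61.4  93.   27.3]
```

>>> arm_command(
  rows=[
    {"slide":[-20,30,8],"yaw":0.011},
    {"slide":[-20,30,8],"yaw":0},
    {"slide":[-15,22,8],"yaw":0},
    {"slide":[-4,8,2],"yaw":0},
    {"slide":[0,0,0],"yaw":0},
  ],
)

```text
time: 1.35
eef_pos: [426.9, 152.8, 220.5]
ee_rot: [-179.9, 0.4, 67.5]
contact_force: [0.0, 0.3, -0.3]
opening: 0.797
```

```bash
python3 go.py 424.1 159.7 75 68
```

```text
t 1.35 pos [426.9 152.8 220.5] rot [-179.9    0.4   67.5] open 70.2 F [ 0.   0.3 -0.3]
slide now [  5.3  -5.2 145.5] yaw(tool) -0.009
slide if turned first [  5.3  -5.2 145.5]
```

>>> arm_command(
  rows=[
    {"slide":[5,-5,0],"yaw":-0.009},
    {"slide":[0,0,30],"yaw":0},
    {"slide":[0,0,30],"yaw":0},
    {"slide":[0,0,20],"yaw":0},
    {"slide":[0,0,8],"yaw":0},
    {"slide":[0,0,0],"yaw":0},
  ],
)

```text
time: 1.85
eef_pos: [421.3, 167.7, 132.4]
ee_rot: [-180.0, 0.1, 68.4]
contact_force: [0.3, 0.1, 0.0]
opening: 0.795
```

```bash
cat > snap.py <<'E'
import sys,cv2,numpy as np
from workcell import arm
for n in("scene","top"):
    c=arm.read_camera(n); np.savez(f"{n}{sys.argv[1]}.npz",**c); cv2.imwrite(f"pics/{n}{sys.argv[1]}.png",c["pixels"])
E
python3 snap.py 1
python3 - <<'E'
import cv2
a=cv2.imread("pics/scene1.png")[40:200,210:410];b=cv2.imread("pics/top1.png")[160:320,80:280]
cv2.imwrite("pics/m1.png",cv2.resize(cv2.hconcat([a,b]),(800,320)))
E
python3 go.py 424.1 159.7 75 68
```

```text
t 1.95 pos [422.7 167.5 134.2] rot [179.9   0.   68.4] open 69.8 F [ 0.  -0.7  0.7]
slide now [-6.7  4.2 59.2] yaw(tool) 0.008
slide if turned first [-6.7  4.2 59.2]
```

View pics/m1.png

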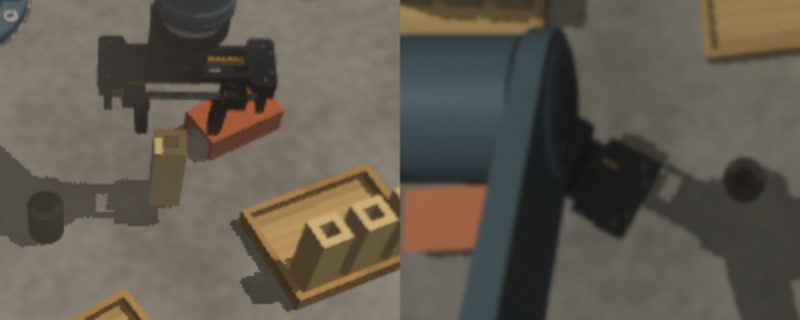

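The crop shows the fingers straddling the tall prop. Its top at (168,143) sits a little left of the midpoint of the fingers, at (140,110) and (217,115), which agrees with the -6.7 mm remaining.

>>> arm_command(
  rows=[
    {"slide":[-6,4,0],"yaw":0.008},
    {"slide":[0,0,0],"yaw":0},
    {"slide":[0,0,0],"yaw":0},
  ],
)

```text
time: 2.2
eef_pos: [426.4, 161.4, 138.0]
ee_rot: [179.6, -0.2, 68.1]
contact_force: [0.7, 0.3, -0.2]
opening: 0.794
```

```bash
python3 go.py 424.1 159.7 75 68
```

```text
t 2.2 pos [426.4 161.4 138. ] rot [179.6  -0.2  68.1] open 69.9 F [ 0.7  0.3 -0.2]
slide now [-2.4 -1.5 63. ] yaw(tool) 0.001
slide if turned first [-2.4 -1.5 63. ]
```

>>> arm_command(
  rows=[
    {"slide":[-2,-1.5,12],"yaw":0},
    {"slide":[0,0,16],"yaw":0},
    {"slide":[0,0,16],"yaw":0},
    {"slide":[0,0,12],"yaw":0},
    {"slide":[0,0,4],"yaw":0},
    {"slide":[0,0,0],"yaw":0},
  ],
)

```text
time: 2.7
eef_pos: [431.3, 159.5, 82.9]
ee_rot: [178.8, -0.6, 67.9]
contact_force: [0.0, 0.6, 0.0]
opening: 0.791
```

```bash
python3 go.py 424.1 159.7 75 68
```

```text
t 2.7 pos [431.3 159.5  82.9] rot [178.8  -0.6  67.9] open 69.7 F [0.  0.6 0. ]
slide now [-2.6 -6.8  7.9] yaw(tool) -0.002
slide if turned first [-2.6 -6.8  7.9]
```

>>> arm_command(
  rows=[
    {"slide":[-2,-5,3],"yaw":0},
    {"slide":[0,0,0],"yaw":0},
  ],
)

```text
time: 2.87
eef_pos: [426.6, 159.5, 80.8]
ee_rot: [178.7, -0.6, 67.9]
contact_force: [-1.7, 0.3, 0.2]
opening: 0.793
```

>>> arm_command(
  rows=[
    {"slide":[0,0,0],"yaw":0},
    {"slide":[0,0,0],"yaw":0},
  ],
)

```text
time: 3.03
eef_pos: [427.2, 159.6, 82.1]
ee_rot: [178.6, -0.7, 67.9]
contact_force: [-0.0, 0.1, -0.1]
opening: 0.795
```

```bash
python3 - <<'E'
from workcell import arm
s=arm.read_state();print(s["joints"].round(2),s["joint_velocities"].round(2))
E
python3 go.py 424.1 159.7 75 68
```

```text
[ 5.5500e+00  8.2300e+00  1.1715e+02 -7.0000e-02  5.3080e+01 -6.2260e+01] [ 0.03 -0.93 -0.4  -0.06  0.11 -0.01]
t 3.03 pos [427.2 159.6  82.1] rot [178.6  -0.7  67.9] open 70.0 F [-0.   0.1 -0.1]
slide now [-1.1 -3.   7.1] yaw(tool) -0.002
slide if turned first [-1.  -3.   7.1]
```

>>> arm_command(
  rows=[
    {"slide":[-1,-3,9],"yaw":0},
    {"slide":[0,0,0],"yaw":0},
  ],
)

```text
time: 3.2
eef_pos: [425.1, 159.9, 73.5]
ee_rot: [178.5, -0.7, 67.9]
contact_force: [-0.9, 0.1, 0.6]
opening: 0.794
```

>>> arm_command(
  rows=[
    {"slide":[0,0,0],"yaw":0},
    {"slide":[0,0,0],"yaw":0},
    {"slide":[0,0,0],"yaw":0},
    {"slide":[0,0,0],"yaw":0},
  ],
  jaw=30,
  force=20,
)

```text
time: 3.53
eef_pos: [424.8, 160.0, 73.2]
ee_rot: [178.5, -0.7, 67.9]
contact_force: [1.0, 0.5, 0.2]
opening: 0.517
```

```bash
python3 go.py 532 367 200 93.8
```

```text
t 3.53 pos [424.8 160.   73.2] rot [178.5  -0.7  67.9] open 45.6 F [1.  0.5 0.2]
slide now [ 232.1   21.3 -126.8] yaw(tool) -0.452
slide if turned first [ 199.4  120.7 -126.8]
```

>>> arm_command(
  rows=[
    {"slide":[0,0,0],"yaw":0},
    {"slide":[0,0,0],"yaw":0},
    {"slide":[0,0,0],"yaw":0},
  ],
)

```text
time: 3.78
eef_pos: [424.9, 160.0, 73.2]
ee_rot: [178.5, -0.7, 67.9]
contact_force: [0.3, -0.1, -0.8]
opening: 0.431
```

>>> arm_command(
  rows=[
    {"slide":[0,0,-10],"yaw":0},
    {"slide":[0,0,-35],"yaw":0},
    {"slide":[0,0,-35],"yaw":0},
    {"slide":[0,0,-35],"yaw":0},
    {"slide":[0,0,-20],"yaw":0},
  ],
)

```text
time: 4.2
eef_pos: [415.1, 159.0, 208.7]
ee_rot: [179.4, -0.3, 67.8]
contact_force: [0.5, 0.6, -1.2]
opening: 0.428
```

```bash
python3 go.py 532 367 200 93.8
```

```text
t 4.2 pos [415.1 159.  208.7] rot [179.4  -0.3  67.8] open 37.7 F [ 0.5  0.6 -1.2]
slide now [236.7  29.9   8.7] yaw(tool) -0.453
slide if turned first [199.8 130.5   8.7]
```

>>> arm_command(
  rows=[
    {"slide":[30,4,0],"yaw":-0.113},
    {"slide":[30,8,0],"yaw":-0.113},
    {"slide":[30,12,0],"yaw":-0.113},
    {"slide":[30,16,0],"yaw":-0.113},
    {"slide":[30,20,0],"yaw":0},
    {"slide":[15,10,0],"yaw":0},
    {"slide":[0,0,0],"yaw":0},
  ],
)

```text
time: 4.78
eef_pos: [512.0, 323.3, 224.8]
ee_rot: [178.3, -0.1, 94.9]
contact_force: [-0.7, -0.7, -2.3]
opening: 0.431
```

```bash
python3 go.py 532 367 200 93.8
```

```text
t 4.78 pos [512.  323.3 224.8] rot [ 1.783e+02 -1.000e-01  9.490e+01] open 38.0 F [-0.7 -0.7 -2.3]
slide now [41.9 23.6 24.8] yaw(tool) 0.019
slide if turned first [42.3 22.9 24.8]
```

>>> arm_command(
  rows=[
    {"slide":[25,14,5],"yaw":0.018},
    {"slide":[15,9,10],"yaw":0},
    {"slide":[0,0,10],"yaw":0},
    {"slide":[0,0,2],"yaw":0},
  ],
)

```text
time: 5.12
eef_pos: [531.3, 365.0, 198.7]
ee_rot: [178.4, 0.0, 93.8]
contact_force: [-1.3, -0.3, -2.6]
opening: 0.429
```

```bash
python3 go.py 532 367 81 93.8
```

```text
t 5.12 pos [531.3 365.  198.7] rot [178.4   0.   93.8] open 37.8 F [-1.3 -0.3 -2.6]
slide now [  1.9   0.9 117.7] yaw(tool) 0.001
slide if turned first [  1.9   0.9 117.7]
```

>>> arm_command(
  rows=[
    {"slide":[2,1,30],"yaw":0},
    {"slide":[0,0,30],"yaw":0},
    {"slide":[0,0,25],"yaw":0},
    {"slide":[0,0,10],"yaw":0},
    {"slide":[0,0,0],"yaw":0},
  ],
)

```text
time: 5.53
eef_pos: [532.9, 361.5, 103.0]
ee_rot: [178.5, 0.2, 93.7]
contact_force: [-0.5, -0.9, -1.1]
opening: 0.427
```

```bash
python3 go.py 532 367 81 93.8
```

```text
t 5.53 pos [532.9 361.5 103. ] rot [178.5   0.2  93.7] open 37.7 F [-0.5 -0.9 -1.1]
slide now [ 5.6 -0.5 22. ] yaw(tool) -0.001
slide if turned first [ 5.6 -0.5 22. ]
```

>>> arm_command(
  rows=[
    {"slide":[5,-0.5,5],"yaw":0},
    {"slide":[0,0,7],"yaw":0},
    {"slide":[0,0,3],"yaw":0},
  ],
)

```text
time: 5.78
eef_pos: [533.4, 365.7, 90.7]
ee_rot: [178.3, 0.1, 93.6]
contact_force: [-0.7, -0.2, -1.9]
opening: 0.428
```

```bash
python3 go.py 532 367 81 93.8
```

```text
t 5.78 pos [533.4 365.7  90.7] rot [1.783e+02 1.000e-01 9.360e+01] open 37.7 F [-0.7 -0.2 -1.9]
slide now [ 1.4 -1.4  9.7] yaw(tool) -0.003
slide if turned first [ 1.4 -1.4  9.7]
```

>>> arm_command(
  rows=[
    {"slide":[1,-1,5],"yaw":0},
    {"slide":[0,0,4],"yaw":0},
    {"slide":[0,0,2],"yaw":0},
  ],
)

```text
time: 6.03
eef_pos: [534.3, 367.6, 81.6]
ee_rot: [178.1, 0.0, 93.7]
contact_force: [-0.0, 0.1, -2.1]
opening: 0.43
```

```bash
python3 go.py 532 367 81 93.8
```

```text
t 6.03 pos [534.3 367.6  81.6] rot [178.1   0.   93.7] open 37.9 F [-0.   0.1 -2.1]
slide now [-0.5 -2.3  0.6] yaw(tool) -0.002
slide if turned first [-0.5 -2.3  0.6]
```

>>> arm_command(
  rows=[
    {"slide":[0,-2,1.5],"yaw":0},
  ],
)

```text
time: 6.12
eef_pos: [534.0, 367.7, 81.4]
ee_rot: [177.9, 0.0, 93.7]
contact_force: [1.9, -4.3, 9.4]
opening: 0.428
```

>>> arm_command(
  rows=[
    {"slide":[0,0,1.5],"yaw":0},
  ],
)

```text
time: 6.2
eef_pos: [534.8, 367.7, 81.2]
ee_rot: [177.7, 0.0, 93.7]
contact_force: [-2.7, -4.2, 7.6]
opening: 0.426
```

>>> arm_command(
  rows=[
    {"slide":[0,0,0.5],"yaw":0},
  ],
)

```text
time: 6.28
eef_pos: [535.2, 367.9, 81.4]
ee_rot: [177.7, 0.0, 93.7]
contact_force: [0.3, -0.8, -2.3]
opening: 0.43
```

>>> arm_command(
  rows=[
    {"slide":[0,0,1.2],"yaw":0},
  ],
)

```text
time: 6.37
eef_pos: [535.8, 368.0, 81.2]
ee_rot: [177.6, -0.0, 93.7]
contact_force: [-3.7, -3.9, 9.5]
opening: 0.429
```

>>> arm_command(
  rows=[
    {"slide":[0,0,0.5],"yaw":0},
    {"slide":[0,0,0],"yaw":0},
    {"slide":[0,0,0],"yaw":0},
  ],
  jaw=54,
)

```text
time: 6.62
eef_pos: [536.2, 368.5, 81.2]
ee_rot: [177.5, -0.1, 93.7]
contact_force: [0.5, 0.3, -0.8]
opening: 0.607
```

>>> arm_command(
  rows=[
    {"slide":[0,0,-8],"yaw":0},
    {"slide":[0,0,-30],"yaw":0},
    {"slide":[0,0,-40],"yaw":0},
    {"slide":[0,0,-40],"yaw":0},
    {"slide":[0,0,-20],"yaw":0},
  ],
)

```text
time: 7.03
eef_pos: [525.6, 366.2, 216.6]
ee_rot: [178.5, 0.2, 93.7]
contact_force: [1.1, -0.4, 1.0]
opening: 0.613
```

```bash
python3 go.py 357.4 -286.4 220 84; python3 snap.py 2;python3 - <<'E'
import cv2
a=cv2.imread("pics/scene2.png")[60:220,250:450];b=cv2.imread("pics/top2.png")[100:260,20:220]
cv2.imwrite("pics/m2.png",cv2.resize(cv2.hconcat([a,b]),(800,320)))
E
```

```text
t 7.03 pos [525.6 366.2 216.6] rot [178.5   0.2  93.7] open 54.0 F [ 1.1 -0.4  1. ]
slide now [-640.4 -210.    -3.4] yaw(tool) 0.169
slide if turned first [-666.6  -99.    -3.4]
```

View pics/m2.png

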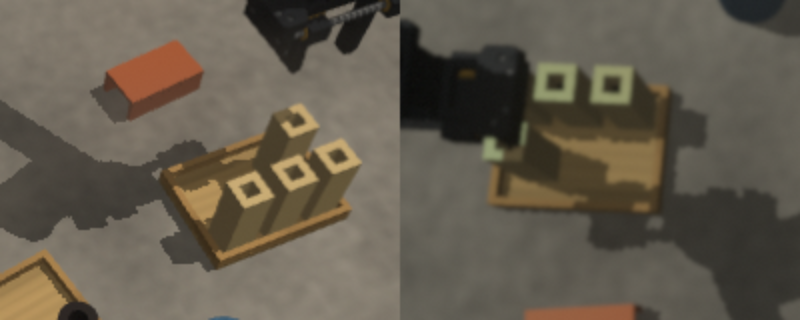

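The crop shows the first tall prop standing in the tall tray's front row, with its top at (297,121) in the left half, square with the back row. Next is the second tall prop.

>>> arm_command(
  rows=[
    {"slide":[-15,-5,0],"yaw":0.085},
    {"slide":[-30,-8,0],"yaw":0.085},
    {"slide":[-38,-6,1],"yaw":0},
    {"slide":[-38,-6,1],"yaw":0},
    {"slide":[-38,-6,1],"yaw":0},
    {"slide":[-38,-6,1],"yaw":0},
    {"slide":[-38,-6,1],"yaw":0},
    {"slide":[-38,-6,1],"yaw":0},
    {"slide":[-38,-6,1],"yaw":0},
    {"slide":[-38,-6,1],"yaw":0},
  ],
  jaw=70,
)

```text
time: 7.97
eef_pos: [424.5, 19.3, 197.9]
ee_rot: [178.6, -0.3, 84.2]
contact_force: [0.4, -1.0, -0.4]
opening: 0.792
```

```bash
python3 go.py 357.4 -286.4 200 84
```

```text
t 7.97 pos [424.5  19.3 197.9] rot [178.6  -0.3  84.2] open 69.8 F [ 0.4 -1.  -0.4]
slide now [-310.9  -35.9   -2.1] yaw(tool) 0.004
slide if turned first [-311.   -34.8   -2.1]
```

>>> arm_command(
  rows=[
    {"slide":[-38,-4,-1],"yaw":0.003},
    {"slide":[-38,-4,-1],"yaw":0},
    {"slide":[-38,-4,-1],"yaw":0},
    {"slide":[-38,-4,-1],"yaw":0},
    {"slide":[-38,-4,-1],"yaw":0},
    {"slide":[-38,-4,-1],"yaw":0},
    {"slide":[-30,-4,-1],"yaw":0},
    {"slide":[-12,-2,0],"yaw":0},
    {"slide":[0,0,0],"yaw":0},
  ],
)

```text
time: 8.72
eef_pos: [353.6, -260.8, 195.0]
ee_rot: [179.1, -0.6, 83.6]
contact_force: [-0.0, 0.3, 0.1]
opening: 0.796
```

```bash
python3 go.py 357.4 -286.4 75 84
```

```text
t 8.72 pos [ 353.6 -260.8  195. ] rot [179.1  -0.6  83.6] open 70.2 F [-0.   0.3  0.1]
slide now [-25.    6.6 120. ] yaw(tool) -0.007
slide if turned first [-25.1   6.4 120. ]
```

>>> arm_command(
  rows=[
    {"slide":[-22,6,10],"yaw":-0.007},
    {"slide":[-3,0,20],"yaw":0},
    {"slide":[0,0,20],"yaw":0},
    {"slide":[0,0,5],"yaw":0},
    {"slide":[0,0,0],"yaw":0},
  ],
)

```text
time: 9.13
eef_pos: [357.4, -283.2, 135.6]
ee_rot: [179.2, -0.8, 83.9]
contact_force: [-1.0, 0.5, 0.3]
opening: 0.794
```

```bash
python3 go.py 357.4 -286.4 75 84
```

```text
t 9.13 pos [ 357.4 -283.2  135.6] rot [179.2  -0.8  83.9] open 69.9 F [-1.   0.5  0.3]
slide now [-3.2  0.3 60.6] yaw(tool) -0.002
slide if turned first [-3.2  0.3 60.6]
```

>>> arm_command(
  rows=[
    {"slide":[-3,-1,20],"yaw":0},
    {"slide":[0,-1,22],"yaw":0},
    {"slide":[0,0,12],"yaw":0},
    {"slide":[0,0,2],"yaw":0},
    {"slide":[0,0,0],"yaw":0},
  ],
)

```text
time: 9.55
eef_pos: [358.2, -281.9, 80.5]
ee_rot: [179.1, -0.8, 84.2]
contact_force: [-0.0, -0.2, 0.5]
opening: 0.792
```

```bash
python3 go.py 357.4 -286.4 75 84
```

```text
t 9.55 pos [ 358.2 -281.9   80.5] rot [179.1  -0.8  84.2] open 69.8 F [-0.  -0.2  0.5]
slide now [-4.6 -0.3  5.5] yaw(tool) 0.003
slide if turned first [-4.6 -0.3  5.5]
```

>>> arm_command(
  rows=[
    {"slide":[-4.5,0,6],"yaw":0},
    {"slide":[0,0,1],"yaw":0},
    {"slide":[0,0,0],"yaw":0},
  ],
)

```text
time: 9.8
eef_pos: [359.4, -286.9, 75.5]
ee_rot: [178.9, -0.7, 84.3]
contact_force: [0.7, -0.2, -0.8]
opening: 0.792
```

>>> arm_command(
  rows=[
    {"slide":[0,0,0],"yaw":0},
    {"slide":[0,0,0],"yaw":0},
    {"slide":[0,0,0],"yaw":0},
    {"slide":[0,0,0],"yaw":0},
    {"slide":[0,0,0],"yaw":0},
    {"slide":[0,0,0],"yaw":0},
    {"slide":[0,0,0],"yaw":0},
  ],
  jaw=30,
  force=20,
)

```text
time: 10.38
eef_pos: [360.2, -288.2, 77.7]
ee_rot: [178.8, -0.5, 84.3]
contact_force: [0.3, -0.2, -0.2]
opening: 0.429
```

>>> arm_command(
  rows=[
    {"slide":[0,0,-10],"yaw":0},
    {"slide":[0,0,-35],"yaw":0},
    {"slide":[0,0,-38],"yaw":0},
    {"slide":[0,0,-35],"yaw":0},
    {"slide":[15,0,-20],"yaw":0},
    {"slide":[30,0,0],"yaw":-0.083},
    {"slide":[35,0,0],"yaw":-0.083},
  ],
)

```text
time: 10.97
eef_pos: [360.4, -210.1, 224.9]
ee_rot: [178.9, -0.5, 93.6]
contact_force: [1.1, 1.5, -2.8]
opening: 0.433
```

```bash
python3 go.py 537.6 283.2 220 93.8
```

```text
t 10.97 pos [ 360.4 -210.1  224.9] rot [178.9  -0.5  93.6] open 38.1 F [ 1.1  1.5 -2.8]
slide now [481.2 207.7   4.9] yaw(tool) -0.004
slide if turned first [480.5 209.5   4.9]
```

>>> arm_command(
  rows=[
    {"slide":[36,16,1],"yaw":0},
    {"slide":[36,16,1],"yaw":0},
    {"slide":[36,16,1],"yaw":0},
    {"slide":[36,16,1],"yaw":0},
    {"slide":[36,16,1],"yaw":0},
    {"slide":[36,16,1],"yaw":0},
    {"slide":[36,16,1],"yaw":0},
    {"slide":[36,16,1],"yaw":0},
    {"slide":[36,16,1],"yaw":0},
    {"slide":[36,16,1],"yaw":0},
  ],
)

```text
time: 11.8
eef_pos: [496.6, 176.7, 228.4]
ee_rot: [178.5, -0.1, 93.5]
contact_force: [0.7, -0.9, -1.6]
opening: 0.432
```

```bash
python3 go.py 537.6 283.2 200 93.8
```

```text
t 11.8 pos [496.6 176.7 228.4] rot [ 1.785e+02 -1.000e-01  9.350e+01] open 38.1 F [ 0.7 -0.9 -1.6]
slide now [103.9  47.4  28.4] yaw(tool) -0.006
slide if turned first [103.6  48.   28.4]
```

>>> arm_command(
  rows=[
    {"slide":[34,16,6],"yaw":-0.005},
    {"slide":[30,15,10],"yaw":0},
    {"slide":[18,9,10],"yaw":0},
    {"slide":[3,2,10],"yaw":0},
    {"slide":[0,0,3],"yaw":0},
  ],
)

```text
time: 12.22
eef_pos: [534.7, 277.3, 191.9]
ee_rot: [178.4, -0.2, 94.3]
contact_force: [0.4, -1.0, -2.7]
opening: 0.434
```

```bash
python3 go.py 537.6 283.2 85 93.8
```

```text
t 12.22 pos [534.7 277.3 191.9] rot [178.4  -0.2  94.3] open 38.2 F [ 0.4 -1.  -2.7]
slide now [  5.7   3.3 106.9] yaw(tool) 0.009
slide if turned first [  5.7   3.3 106.9]
```

>>> arm_command(
  rows=[
    {"slide":[6,3,20],"yaw":0.009},
    {"slide":[0,0,28],"yaw":0},
    {"slide":[0,0,28],"yaw":0},
    {"slide":[2,0,10],"yaw":0},
    {"slide":[0,0,0],"yaw":0},
  ],
)

```text
time: 12.63
eef_pos: [538.5, 281.4, 104.9]
ee_rot: [178.5, -0.1, 93.6]
contact_force: [0.6, 0.5, -1.7]
opening: 0.427
```

```bash
python3 go.py 537.6 283.2 85 93.8
```

```text
t 12.63 pos [538.5 281.4 104.9] rot [ 1.785e+02 -1.000e-01  9.360e+01] open 37.7 F [ 0.6  0.5 -1.7]
slide now [ 1.9 -0.7 19.9] yaw(tool) -0.003
slide if turned first [ 1.9 -0.7 19.9]
```

>>> arm_command(
  rows=[
    {"slide":[2,-1,7],"yaw":0},
    {"slide":[0,-1,5],"yaw":0},
    {"slide":[0,0,3],"yaw":0},
    {"slide":[0,0,2],"yaw":0},
  ],
)

```text
time: 12.97
eef_pos: [538.3, 281.7, 90.9]
ee_rot: [178.3, -0.1, 93.5]
contact_force: [-0.5, -0.3, -2.2]
opening: 0.435
```

>>> arm_command(
  rows=[
    {"slide":[0,0,2],"yaw":0},
  ],
)

```text
time: 13.05
eef_pos: [538.9, 281.8, 89.7]
ee_rot: [178.2, -0.2, 93.5]
contact_force: [-0.4, -0.1, -2.2]
opening: 0.431
```

>>> arm_command(
  rows=[
    {"slide":[0,-1,2.5],"yaw":0},
  ],
)

```text
time: 13.13
eef_pos: [538.8, 281.9, 88.0]
ee_rot: [178.1, -0.2, 93.5]
contact_force: [0.1, -0.8, -3.0]
opening: 0.434
```

>>> arm_command(
  rows=[
    {"slide":[0,0,2],"yaw":0},
  ],
)

```text
time: 13.22
eef_pos: [539.1, 282.1, 86.3]
ee_rot: [178.0, -0.2, 93.5]
contact_force: [0.1, -0.2, -3.0]
opening: 0.428
```

>>> arm_command(
  rows=[
    {"slide":[0,0,1.5],"yaw":0},
  ],
)

```text
time: 13.3
eef_pos: [539.9, 282.3, 85.6]
ee_rot: [177.9, -0.2, 93.5]
contact_force: [0.2, -0.9, 4.0]
opening: 0.432
```

Contact at 85.6, where it was expected. Press lightly and release.

>>> arm_command(
  rows=[
    {"slide":[0,0,1],"yaw":0},
  ],
)

```text
time: 13.38
eef_pos: [540.5, 282.5, 85.5]
ee_rot: [177.8, -0.2, 93.5]
contact_force: [-1.4, 0.6, 5.4]
opening: 0.432
```

>>> arm_command(
  rows=[
    {"slide":[0,0,0.5],"yaw":0},
    {"slide":[0,0,0],"yaw":0},
    {"slide":[0,0,0],"yaw":0},
  ],
  jaw=54,
)

```text
time: 13.63
eef_pos: [541.3, 283.0, 85.8]
ee_rot: [177.7, -0.2, 93.5]
contact_force: [0.1, -1.1, -0.0]
opening: 0.606
```

>>> arm_command(
  rows=[
    {"slide":[0,0,-8],"yaw":0},
    {"slide":[0,0,-30],"yaw":0},
    {"slide":[0,0,-38],"yaw":0},
    {"slide":[0,0,-30],"yaw":0},
  ],
)

```text
time: 13.97
eef_pos: [531.9, 280.5, 187.2]
ee_rot: [178.7, -0.0, 93.5]
contact_force: [0.2, -0.3, 0.7]
opening: 0.614
```

```bash
python3 go.py 426.3 2 180 103
```

```text
t 13.97 pos [531.9 280.5 187.2] rot [178.7  -0.   93.5] open 54.1 F [ 0.2 -0.3  0.7]
slide now [-271.5 -122.5    7.2] yaw(tool) -0.166
slide if turned first [-247.6 -165.6    7.2]
```

>>> arm_command(
  rows=[
    {"slide":[-20,-8,-3],"yaw":-0.083},
    {"slide":[-32,-18,0],"yaw":-0.083},
    {"slide":[-31,-21,1],"yaw":0},
    {"slide":[-31,-21,1],"yaw":0},
    {"slide":[-31,-21,1],"yaw":0},
    {"slide":[-31,-21,1],"yaw":0},
    {"slide":[-31,-21,1],"yaw":0},
    {"slide":[-20,-14,1],"yaw":0},
    {"slide":[0,0,0],"yaw":0},
  ],
  jaw=70,
)

```text
time: 14.72
eef_pos: [440.1, 22.0, 195.5]
ee_rot: [177.1, 0.4, 103.9]
contact_force: [0.6, 0.2, 0.6]
opening: 0.796
```

```bash
python3 snap.py 3; python3 go.py 426.3 2 90 103;python3 - <<'E'
from h import *
for n in("scene","top"):
    c=dict(np.load(f"{n}3.npz"));P=pts(c);Z=P[...,2]+{"scene":1.2,"top":-0.8}[n]
    m=((P[...,0]>480)&(P[...,0]<660)&(P[...,1]>215)&(P[...,1]<440)&(Z>96)&(Z<115)).astype(np.uint8)
    kk,l,st,ce=cv2.connectedComponentsWithStats(m)
    for i in range(1,kk):
        if st[i,4]>60:
            q=P[l==i];r=cv2.minAreaRect(q[:,:2].astype(np.float32));print(n,st[i,4],np.median(Z[l==i]).round(1),np.round(r[0],1),np.round(r[1],1),round(r[2],1))
E
```

```text
t 14.82 pos [441.5  24.3 196. ] rot [177.    0.3 104. ] open 70.0 F [-0.7  0.8  0.1]
slide now [-17.9 -20.1 106. ] yaw(tool) 0.017
slide if turned first [-18.3 -19.8 106. ]
scene 292 105.6 [535.2 365.2] [41.  44.7] 4.6
scene 277 105.6 [537.4 281.9] [40.3 41.3] 3.6
scene 294 105.7 [595.6 384.4] [41.  40.3] 2.2
scene 302 106.5 [599.6 328.8] [41.3 44.2] 2.0
scene 303 106.0 [603.3 272.2] [39.8 40.1] 4.5
top 378 106.7 [596.1 385.7] [39.8 39.7] 4.8
top 372 106.7 [599.7 330.1] [38.8 40. ] 4.2
top 361 107.0 [603.5 274.5] [38.6 39.4] 3.5
top 388 106.4 [535.2 367.3] [39.4 39.9] 4.0
top 392 106.7 [537.2 283.9] [40.9 39.3] 3.5
```

View pics/scene3.png

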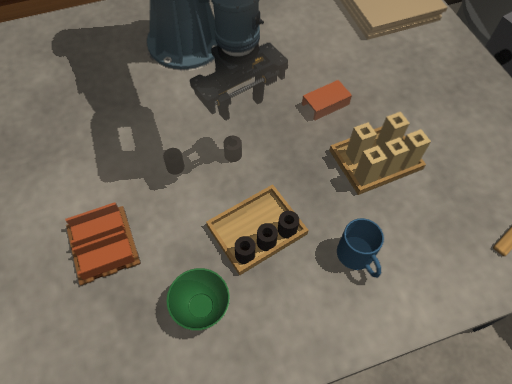

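The scene view shows both tall props standing in the front of the tall tray, at about (362,140) and (395,130), with the gripper near the first short prop at (233,149). The measured tops sit level with the fixed row.

>>> arm_command(
  rows=[
    {"slide":[-18,-20,15],"yaw":0},
    {"slide":[0,0,35],"yaw":0},
    {"slide":[0,0,35],"yaw":0},
    {"slide":[0,0,15],"yaw":0},
    {"slide":[0,0,0],"yaw":0},
  ],
  jaw=62,
)

```text
time: 15.23
eef_pos: [438.5, 4.8, 97.7]
ee_rot: [176.2, 0.7, 104.2]
contact_force: [-0.0, 0.1, -0.3]
opening: 0.705
```

```bash
python3 go.py 426.3 2 33 103
```

```text
t 15.23 pos [438.5   4.8  97.7] rot [176.2   0.7 104.2] open 62.1 F [-0.   0.1 -0.3]
slide now [  0.3 -12.5  64.7] yaw(tool) 0.021
slide if turned first [  0.  -12.5  64.7]
```

>>> arm_command(
  rows=[
    {"slide":[0,-12,-40],"yaw":0.01},
    {"slide":[0,0,-40],"yaw":0},
    {"slide":[0,0,-40],"yaw":0},
    {"slide":[0,0,-40],"yaw":0},
    {"slide":[0,0,0],"yaw":0},
    {"slide":[0,0,0],"yaw":0},
  ],
)

```text
time: 15.73
eef_pos: [414.5, 7.6, 260.1]
ee_rot: [177.3, -0.1, 104.1]
contact_force: [-0.5, -0.3, -1.5]
opening: 0.703
```

>>> arm_command(
  rows=[
    {"slide":[0,0,8],"yaw":0},
    {"slide":[0,0,8],"yaw":0},
    {"slide":[0,0,8],"yaw":0},
    {"slide":[0,0,8],"yaw":0},
    {"slide":[0,0,8],"yaw":0},
    {"slide":[0,0,8],"yaw":0},
    {"slide":[0,0,8],"yaw":0},
    {"slide":[0,0,8],"yaw":0},
  ],
)

```text
time: 16.4
eef_pos: [416.2, 11.2, 187.6]
ee_rot: [177.5, -0.3, 104.3]
contact_force: [0.2, -1.1, 0.2]
opening: 0.705
```

>>> arm_command(
  rows=[
    {"slide":[0,0,-40],"yaw":0},
    {"slide":[0,0,-40],"yaw":0},
    {"slide":[0,0,0],"yaw":0},
    {"slide":[0,0,0],"yaw":0},
  ],
)

```text
time: 16.73
eef_pos: [409.6, 10.5, 261.7]
ee_rot: [178.3, -0.7, 104.3]
contact_force: [-0.4, 0.8, -0.6]
opening: 0.703
```

Fast lifts reduce the tilt and slow descents leave it as it is, so I can use that to keep it in check.

>>> arm_command(
  rows=[
    {"slide":[0,0,9],"yaw":0},
    {"slide":[0,0,9],"yaw":0},
    {"slide":[0,0,9],"yaw":0},
    {"slide":[0,0,9],"yaw":0},
    {"slide":[0,0,9],"yaw":0},
    {"slide":[0,0,9],"yaw":0},
    {"slide":[0,0,9],"yaw":0},
    {"slide":[0,0,9],"yaw":0},
    {"slide":[0,0,9],"yaw":0},
    {"slide":[0,0,9],"yaw":0},
  ],
)

```text
time: 17.57
eef_pos: [409.0, 13.3, 156.9]
ee_rot: [178.6, -1.0, 104.2]
contact_force: [0.1, 0.6, 0.2]
opening: 0.706
```

>>> arm_command(
  rows=[
    {"slide":[0,0,-41],"yaw":0},
    {"slide":[0,0,-41],"yaw":0},
    {"slide":[0,0,-20],"yaw":0},
    {"slide":[0,0,0],"yaw":0},
  ],
)

```text
time: 17.9
eef_pos: [403.9, 11.8, 253.5]
ee_rot: [179.5, -1.5, 104.2]
contact_force: [0.7, 0.8, 0.6]
opening: 0.701
```

```bash
python3 go.py 426.3 2 90 103
```

```text
t 17.9 pos [403.9  11.8 253.5] rot [179.5  -1.5 104.2] open 61.7 F [0.7 0.8 0.6]
slide now [-15.   19.3 163.5] yaw(tool) 0.021
slide if turned first [-14.6  19.6 163.5]
```

Now descend slowly over the first short prop.

>>> arm_command(
  rows=[
    {"slide":[-8,10,9],"yaw":0.02},
    {"slide":[-6,8,11],"yaw":0},
    {"slide":[0,0,12],"yaw":0},
    {"slide":[0,0,12],"yaw":0},
    {"slide":[0,0,12],"yaw":0},
    {"slide":[0,0,12],"yaw":0},
    {"slide":[0,0,12],"yaw":0},
    {"slide":[0,0,12],"yaw":0},
    {"slide":[0,0,12],"yaw":0},
    {"slide":[0,0,12],"yaw":0},
  ],
)

```text
time: 18.73
eef_pos: [427.2, 5.1, 125.0]
ee_rot: [179.2, -1.3, 103.0]
contact_force: [0.2, -0.3, -0.5]
opening: 0.704
```

```bash
python3 go.py 426.3 2 34 103
```

```text
t 18.73 pos [427.2   5.1 125. ] rot [179.2  -1.3 103. ] open 62.0 F [ 0.2 -0.3 -0.5]
slide now [-2.8 -1.6 91. ] yaw(tool) -0.0
slide if turned first [-2.8 -1.6 91. ]
```

>>> arm_command(
  rows=[
    {"slide":[-3,-2,10],"yaw":0},
    {"slide":[0,0,10],"yaw":0},
    {"slide":[0,0,10],"yaw":0},
    {"slide":[0,0,10],"yaw":0},
    {"slide":[0,0,8],"yaw":0},
  ],
)

```text
time: 19.15
eef_pos: [421.6, 4.3, 66.7]
ee_rot: [179.5, -1.5, 103.0]
contact_force: [-0.6, -0.5, 0.3]
opening: 0.701
```

```bash
python3 go.py 426.3 2 34 103
```

```text
t 19.15 pos [421.6   4.3  66.7] rot [179.5  -1.5 103. ] open 61.8 F [-0.6 -0.5  0.3]
slide now [-3.3  4.1 32.7] yaw(tool) -0.001
slide if turned first [-3.3  4.1 32.7]
```

>>> arm_command(
  rows=[
    {"slide":[-3.5,4,0],"yaw":0},
    {"slide":[0,0,8],"yaw":0},
    {"slide":[0,0,9],"yaw":0},
    {"slide":[0,0,8],"yaw":0},
    {"slide":[0,0,5],"yaw":0},
  ],
)

```text
time: 19.57
eef_pos: [425.6, 2.8, 31.7]
ee_rot: [179.6, -1.5, 103.0]
contact_force: [-0.1, -0.6, 0.0]
opening: 0.704
```

```bash
python3 go.py 426.3 2 34 103
```

```text
t 19.57 pos [425.6   2.8  31.7] rot [179.6  -1.5 103. ] open 62.1 F [-0.1 -0.6  0. ]
slide now [-0.9  0.5 -2.3] yaw(tool) -0.001
slide if turned first [-0.9  0.5 -2.3]
```

>>> arm_command(
  rows=[
    {"slide":[-1,0.5,-3],"yaw":0},
    {"slide":[0,0,0],"yaw":0},
    {"slide":[0,0,0],"yaw":0},
    {"slide":[0,0,0],"yaw":0},
    {"slide":[0,0,0],"yaw":0},
  ],
  jaw=36,
  force=20,
)

```text
time: 19.98
eef_pos: [425.9, 2.0, 34.0]
ee_rot: [179.7, -1.6, 103.0]
contact_force: [-0.1, -0.1, -1.3]
opening: 0.5
```

>>> arm_command(
  rows=[
    {"slide":[0,0,-20],"yaw":0},
    {"slide":[0,0,-40],"yaw":0},
    {"slide":[0,0,-40],"yaw":0},
    {"slide":[0,0,-10],"yaw":0},
  ],
)

```text
time: 20.32
eef_pos: [422.4, -0.2, 144.9]
ee_rot: [-179.8, -1.8, 102.9]
contact_force: [2.0, -0.4, -1.4]
opening: 0.493
```

```bash
python3 go.py 607 21.4 130 103.2
```

```text
t 20.32 pos [ 4.224e+02 -2.000e-01  1.449e+02] rot [-179.8   -1.8  102.9] open 43.4 F [ 2.  -0.4 -1.4]
slide now [-20.2 184.7  14.9] yaw(tool) -0.005
slide if turned first [-21.1 184.6  14.9]
```

>>> arm_command(
  rows=[
    {"slide":[-3,25,1],"yaw":-0.005},
    {"slide":[-3,30,2],"yaw":0},
    {"slide":[-3,30,2],"yaw":0},
    {"slide":[-3,30,2],"yaw":0},
    {"slide":[-3,30,2],"yaw":0},
    {"slide":[-2,20,3],"yaw":0},
    {"slide":[0,5,5],"yaw":0},
    {"slide":[0,0,2],"yaw":0},
  ],
)

```text
time: 20.98
eef_pos: [601.9, 23.4, 133.5]
ee_rot: [179.4, -1.4, 103.2]
contact_force: [-0.5, -0.8, -1.4]
opening: 0.49
```

```bash
python3 go.py 607 21.4 42 103.2
```

```text
t 20.98 pos [601.9  23.4 133.5] rot [179.4  -1.4 103.2] open 43.2 F [-0.5 -0.8 -1.4]
slide now [-3.1  4.5 91.5] yaw(tool) 0.001
slide if turned first [-3.1  4.5 91.5]
```

>>> arm_command(
  rows=[
    {"slide":[-3,4,10],"yaw":0},
    {"slide":[0,0,12],"yaw":0},
    {"slide":[0,0,12],"yaw":0},
    {"slide":[0,0,12],"yaw":0},
    {"slide":[0,0,12],"yaw":0},
    {"slide":[0,0,10],"yaw":0},
    {"slide":[0,0,4],"yaw":0},
  ],
)

```text
time: 21.57
eef_pos: [600.7, 22.9, 52.8]
ee_rot: [179.7, -1.5, 103.2]
contact_force: [0.4, 0.6, -0.5]
opening: 0.493
```

```bash
python3 go.py 607 21.4 42 103.2
```

```text
t 21.57 pos [600.7  22.9  52.8] rot [179.7  -1.5 103.2] open 43.4 F [ 0.4  0.6 -0.5]
slide now [-2.9  5.8 10.8] yaw(tool) -0.0
slide if turned first [-2.9  5.8 10.8]
```

>>> arm_command(
  rows=[
    {"slide":[-2.5,5.5,2],"yaw":0},
    {"slide":[0,0,4],"yaw":0},
    {"slide":[0,0,2.5],"yaw":0},
  ],
)

```text
time: 21.82
eef_pos: [606.1, 22.0, 41.9]
ee_rot: [179.8, -1.6, 103.2]
contact_force: [0.3, -0.4, -2.0]
opening: 0.494
```

>>> arm_command(
  rows=[
    {"slide":[0,0,1.5],"yaw":0},
  ],
)

```text
time: 21.9
eef_pos: [606.4, 22.0, 41.4]
ee_rot: [179.8, -1.6, 103.2]
contact_force: [-9.7, 0.7, 21.7]
opening: 0.494
```

>>> arm_command(
  rows=[
    {"slide":[0,0,1],"yaw":0},
  ],
)

```text
time: 21.98
eef_pos: [606.8, 22.0, 41.5]
ee_rot: [179.8, -1.6, 103.2]
contact_force: [-2.9, 0.4, 5.6]
opening: 0.494
```

Contact. Release and lift.

>>> arm_command(
  rows=[
    {"slide":[0,0,0.5],"yaw":0},
    {"slide":[0,0,0],"yaw":0},
    {"slide":[0,0,0],"yaw":0},
  ],
  jaw=58,
)

```text
time: 22.23
eef_pos: [608.8, 21.7, 43.0]
ee_rot: [179.6, -1.5, 103.2]
contact_force: [0.2, 0.7, 0.6]
opening: 0.659
```

>>> arm_command(
  rows=[
    {"slide":[0,0,-10],"yaw":0},
    {"slide":[0,0,-30],"yaw":0},
    {"slide":[0,0,-40],"yaw":0},
    {"slide":[0,0,-20],"yaw":0},
    {"slide":[0,0,0],"yaw":0},
  ],
  jaw=62,
)

```text
time: 22.65
eef_pos: [607.9, 19.1, 147.6]
ee_rot: [179.8, -1.5, 103.2]
contact_force: [0.4, -0.3, -0.2]
opening: 0.705
```

```bash
python3 go.py 413.1 -143.1 120 103.2
```

```text
t 22.65 pos [607.9  19.1 147.6] rot [179.8  -1.5 103.2] open 62.1 F [ 0.4 -0.3 -0.2]
slide now [-113.4 -226.7   27.6] yaw(tool) 0.0
slide if turned first [-113.5 -226.7   27.6]
```

>>> arm_command(
  rows=[
    {"slide":[-12,-24,0],"yaw":0},
    {"slide":[-12,-24,1],"yaw":0},
    {"slide":[-12,-24,1],"yaw":0},
    {"slide":[-12,-24,1],"yaw":0},
    {"slide":[-12,-24,1],"yaw":0},
    {"slide":[-12,-24,1],"yaw":0},
    {"slide":[-12,-24,1],"yaw":0},
    {"slide":[-12,-24,1],"yaw":0},
    {"slide":[-8,-16,1],"yaw":0},
    {"slide":[-3,-6,1],"yaw":0},
  ],
)

```text
time: 23.48
eef_pos: [418.5, -137.3, 133.1]
ee_rot: [179.3, -1.3, 103.5]
contact_force: [1.0, -0.0, -0.1]
opening: 0.702
```

```bash
python3 go.py 413.1 -143.1 66 103.2; python3 snap.py 4
```

```text
t 23.48 pos [ 418.5 -137.3  133.1] rot [179.3  -1.3 103.5] open 61.9 F [ 1.  -0.  -0.1]
slide now [-4.4 -6.6 67.1] yaw(tool) 0.006
slide if turned first [-4.4 -6.6 67.1]
```

View pics/scene4.png

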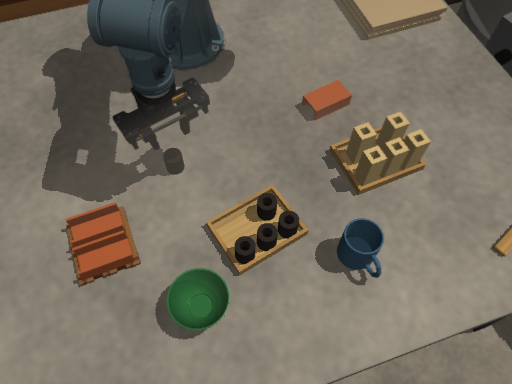

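The scene view shows the first short prop standing in the short tray at (266,205). The second is still at (174,161), with the gripper nearly over it.

>>> arm_command(
  rows=[
    {"slide":[-4,-6,8],"yaw":0.005},
    {"slide":[0,0,12],"yaw":0},
    {"slide":[0,0,12],"yaw":0},
    {"slide":[0,0,12],"yaw":0},
    {"slide":[0,0,10],"yaw":0},
    {"slide":[0,0,4],"yaw":0},
  ],
)

```text
time: 24.08
eef_pos: [419.6, -139.9, 72.2]
ee_rot: [178.9, -1.1, 103.4]
contact_force: [-0.8, 1.0, -0.2]
opening: 0.705
```

```bash
python3 go.py 413.1 -143.1 34 103.2
```

```text
t 24.08 pos [ 419.6 -139.9   72.2] rot [178.9  -1.1 103.4] open 62.1 F [-0.8  1.  -0.2]
slide now [-1.6 -7.1 38.2] yaw(tool) 0.003
slide if turned first [-1.6 -7.  38.2]
```

>>> arm_command(
  rows=[
    {"slide":[-1.5,-7,3],"yaw":0},
    {"slide":[0,0,10],"yaw":0},
    {"slide":[0,0,10],"yaw":0},
    {"slide":[0,0,8],"yaw":0},
    {"slide":[0,0,4],"yaw":0},
  ],
)

```text
time: 24.5
eef_pos: [414.1, -141.5, 34.3]
ee_rot: [178.9, -1.1, 103.6]
contact_force: [0.6, -0.3, 0.6]
opening: 0.698
```

```bash
python3 go.py 413.1 -143.1 34 103.2
```

```text
t 24.5 pos [ 414.1 -141.5   34.3] rot [178.9  -1.1 103.6] open 61.5 F [ 0.6 -0.3  0.6]
slide now [-1.3 -1.3  0.3] yaw(tool) 0.007
slide if turned first [-1.3 -1.3  0.3]
```

>>> arm_command(
  rows=[
    {"slide":[-1.5,-1,0],"yaw":0},
    {"slide":[0,0,0],"yaw":0},
    {"slide":[0,0,0],"yaw":0},
    {"slide":[0,0,0],"yaw":0},
    {"slide":[0,0,0],"yaw":0},
  ],
  jaw=36,
  force=20,
)

```text
time: 24.92
eef_pos: [413.1, -143.3, 33.7]
ee_rot: [179.0, -1.2, 103.6]
contact_force: [-0.2, -1.0, -0.7]
opening: 0.501
```

>>> arm_command(
  rows=[
    {"slide":[0,0,-20],"yaw":0},
    {"slide":[0,0,-40],"yaw":0},
    {"slide":[0,0,-40],"yaw":0},
    {"slide":[0,0,-10],"yaw":0},
  ],
)

```text
time: 25.25
eef_pos: [408.8, -144.1, 144.6]
ee_rot: [179.4, -1.6, 103.6]
contact_force: [0.8, -1.7, -0.5]
opening: 0.491
```

```bash
python3 go.py 626.2 -60.4 130 103.2
```

```text
t 25.25 pos [ 408.8 -144.1  144.6] rot [179.4  -1.6 103.6] open 43.2 F [ 0.8 -1.7 -0.5]
slide now [ 30.3 231.   14.6] yaw(tool) 0.007
slide if turned first [ 31.9 230.8  14.6]
```

>>> arm_command(
  rows=[
    {"slide":[4,25,1],"yaw":0.006},
    {"slide":[4,30,1],"yaw":0},
    {"slide":[4,30,1],"yaw":0},
    {"slide":[4,30,1],"yaw":0},
    {"slide":[4,30,1],"yaw":0},
    {"slide":[4,30,1],"yaw":0},
    {"slide":[3,25,2],"yaw":0},
    {"slide":[2,14,2],"yaw":0},
    {"slide":[0,4,4],"yaw":0},
    {"slide":[0,0,2],"yaw":0},
  ],
)

```text
time: 26.08
eef_pos: [627.5, -63.5, 141.6]
ee_rot: [178.6, -0.9, 103.1]
contact_force: [-0.3, 0.4, -1.8]
opening: 0.493
```

```bash
python3 go.py 626.2 -60.4 42 103.2
```

```text
t 26.08 pos [627.5 -63.5 141.6] rot [178.6  -0.9 103.1] open 43.5 F [-0.3  0.4 -1.8]
slide now [ 3.3 -0.5 99.6] yaw(tool) -0.001
slide if turned first [ 3.3 -0.5 99.6]
```

>>> arm_command(
  rows=[
    {"slide":[3,-1,10],"yaw":0},
    {"slide":[0,0,13],"yaw":0},
    {"slide":[0,0,13],"yaw":0},
    {"slide":[0,0,13],"yaw":0},
    {"slide":[0,0,13],"yaw":0},
    {"slide":[0,0,13],"yaw":0},
    {"slide":[0,0,5],"yaw":0},
  ],
)

```text
time: 26.67
eef_pos: [621.0, -60.6, 52.5]
ee_rot: [178.9, -1.0, 102.9]
contact_force: [-0.6, 0.7, -1.3]
opening: 0.493
```

```bash
python3 go.py 626.2 -60.4 42 103.2
```

```text
t 26.67 pos [621.  -60.6  52.5] rot [178.9  -1.  102.9] open 43.4 F [-0.6  0.7 -1.3]
slide now [-1.   5.1 10.5] yaw(tool) -0.005
slide if turned first [-1.   5.1 10.5]
```

>>> arm_command(
  rows=[
    {"slide":[-0.5,5,2],"yaw":0},
    {"slide":[0,0,3],"yaw":0},
    {"slide":[0,0,2],"yaw":0},
  ],
)

```text
time: 26.92
eef_pos: [624.9, -59.9, 42.4]
ee_rot: [179.1, -1.1, 102.9]
contact_force: [-0.8, 0.0, -0.4]
opening: 0.495
```

>>> arm_command(
  rows=[
    {"slide":[0,0,1.2],"yaw":0},
  ],
)

```text
time: 27.0
eef_pos: [625.3, -59.9, 41.2]
ee_rot: [179.1, -1.1, 102.9]
contact_force: [0.4, -0.8, -1.6]
opening: 0.49
```

>>> arm_command(
  rows=[
    {"slide":[0,0,1.2],"yaw":0},
  ],
)

```text
time: 27.08
eef_pos: [625.4, -59.9, 41.1]
ee_rot: [179.1, -1.1, 102.9]
contact_force: [-9.1, 1.3, 14.6]
opening: 0.493
```

>>> arm_command(
  rows=[
    {"slide":[0,0,0.3],"yaw":0},
    {"slide":[0,0,0],"yaw":0},
    {"slide":[0,0,0],"yaw":0},
  ],
  jaw=58,
)

```text
time: 27.33
eef_pos: [627.3, -60.3, 43.4]
ee_rot: [178.9, -1.0, 102.9]
contact_force: [0.9, 1.0, -0.0]
opening: 0.654
```

>>> arm_command(
  rows=[
    {"slide":[0,0,-10],"yaw":0},
    {"slide":[0,0,-40],"yaw":0},
    {"slide":[0,0,-41],"yaw":0},
    {"slide":[0,0,-41],"yaw":0},
    {"slide":[0,0,-20],"yaw":0},
  ],
  jaw=62,
)

```text
time: 27.75
eef_pos: [621.3, -62.5, 196.9]
ee_rot: [179.5, -1.3, 102.9]
contact_force: [1.6, -0.3, 0.7]
opening: 0.703
```

```bash
python3 go.py 355.9 284.4 180 9.6; python3 snap.py 5
```

```text
t 27.75 pos [621.3 -62.5 196.9] rot [179.5  -1.3 102.9] open 61.9 F [ 1.6 -0.3  0.7]
slide now [ 397.4 -181.2   16.9] yaw(tool) 1.629
slide if turned first [-203.8 -386.3   16.9]
```

View pics/scene5.png

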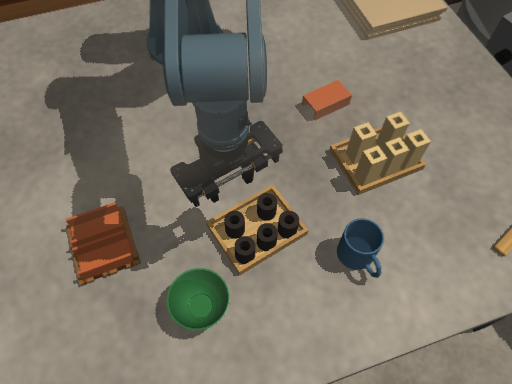

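The scene view shows both short props in the short tray, at (266,205) and (234,223). Next is the channel at (327,99).

>>> arm_command(
  rows=[
    {"slide":[0,0,1],"yaw":0.12},
    {"slide":[0,0,1],"yaw":0.12},
    {"slide":[0,0,1],"yaw":0.12},
    {"slide":[0,0,1],"yaw":0.12},
    {"slide":[0,0,1],"yaw":0.12},
    {"slide":[0,0,1],"yaw":0.12},
    {"slide":[0,0,1],"yaw":0.12},
    {"slide":[0,0,1],"yaw":0.12},
    {"slide":[0,0,1],"yaw":0.12},
    {"slide":[0,0,1],"yaw":0.12},
  ],
  jaw=84,
)

```text
time: 28.68
eef_pos: [619.4, -61.6, 184.7]
ee_rot: [-179.0, -1.0, 31.5]
contact_force: [0.1, -0.0, 0.6]
opening: 0.951
```

```bash
python3 go.py 355.9 284.4 180 9.6
```

```text
t 28.68 pos [619.4 -61.6 184.7] rot [-179.    -1.    31.5] open 83.8 F [ 0.1 -0.   0.6]
slide now [ -43.6 -432.7    4.7] yaw(tool) 0.383
slide if turned first [-202.1 -385.1    4.7]
```

>>> arm_command(
  rows=[
    {"slide":[-4,-24,-1],"yaw":0.1},
    {"slide":[-6,-24,0],"yaw":0.1},
    {"slide":[-9,-24,0],"yaw":0.1},
    {"slide":[-12,-25,0],"yaw":0.083},
    {"slide":[-14,-26,0],"yaw":0},
    {"slide":[-14,-26,0],"yaw":0},
    {"slide":[-14,-26,0],"yaw":0},
    {"slide":[-14,-26,0],"yaw":0},
    {"slide":[-14,-26,0],"yaw":0},
    {"slide":[-14,-26,0],"yaw":0},
  ],
)

```text
time: 29.52
eef_pos: [439.0, 163.9, 183.3]
ee_rot: [-178.6, 0.1, 7.4]
contact_force: [-0.2, 0.7, 0.3]
opening: 0.95
```

```bash
python3 go.py 355.9 284.4 180 9.6
```

```text
t 29.52 pos [439.  163.9 183.3] rot [-1.786e+02  1.000e-01  7.400e+00] open 83.7 F [-0.2  0.7  0.3]
slide now [ -66.8 -130.3    3.3] yaw(tool) -0.038
slide if turned first [ -61.8 -132.7    3.3]
```

>>> arm_command(
  rows=[
    {"slide":[-13,-25,0],"yaw":-0.038},
    {"slide":[-12,-25,0],"yaw":0},
    {"slide":[-12,-25,0],"yaw":0},
    {"slide":[-10,-22,0],"yaw":0},
    {"slide":[-4,-12,0],"yaw":0},
    {"slide":[0,0,3],"yaw":0},
    {"slide":[0,0,3],"yaw":0},
  ],
)

```text
time: 30.1
eef_pos: [360.0, 270.7, 177.1]
ee_rot: [-178.5, 0.3, 10.1]
contact_force: [-0.0, -0.0, 0.3]
opening: 0.956
```

```bash
python3 go.py 355.9 284.4 60 9.6;python3 snap.py 6
```

```text
t 30.1 pos [360.  270.7 177.1] rot [-178.5    0.3   10.1] open 84.2 F [-0.  -0.   0.3]
slide now [ -1.7 -14.2 117.1] yaw(tool) 0.009
slide if turned first [ -1.8 -14.2 117.1]
```

View pics/scene6.png

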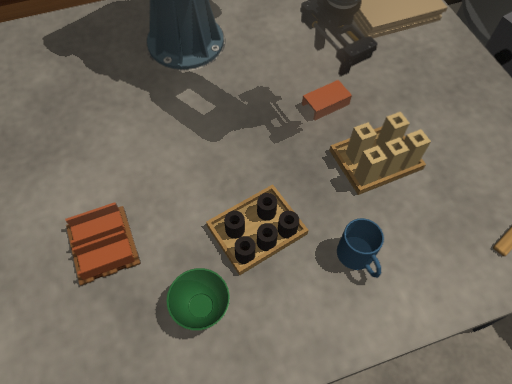

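>>> arm_command(
  rows=[
    {"slide":[-2,-12,5],"yaw":0.008},
    {"slide":[0,-2,12],"yaw":0},
    {"slide":[0,0,14],"yaw":0},
    {"slide":[0,0,14],"yaw":0},
    {"slide":[0,0,14],"yaw":0},
    {"slide":[0,0,14],"yaw":0},
    {"slide":[0,0,14],"yaw":0},
    {"slide":[0,0,14],"yaw":0},
    {"slide":[0,0,5],"yaw":0},
  ],
)

```text
time: 30.95
eef_pos: [363.6, 278.3, 67.0]
ee_rot: [-178.6, 0.2, 8.6]
contact_force: [0.4, -0.6, 0.2]
opening: 0.952
```

```bash
python3 go.py 355.9 284.4 22 9.6
```

```text
t 30.95 pos [363.6 278.3  67. ] rot [-178.6    0.2    8.6] open 83.9 F [ 0.4 -0.6  0.2]
slide now [-6.7 -7.1 45. ] yaw(tool) -0.017
slide if turned first [-6.6 -7.3 45. ]
```

>>> arm_command(
  rows=[
    {"slide":[-6.5,-7,2],"yaw":-0.017},
    {"slide":[0,0,2],"yaw":0},
  ],
)

```text
time: 31.12
eef_pos: [356.2, 282.9, 61.9]
ee_rot: [-178.7, 0.3, 9.5]
contact_force: [-0.0, -0.6, -0.7]
opening: 0.952
```

```bash
python3 go.py 355.9 284.4 22 9.6
```

```text
t 31.12 pos [356.2 282.9  61.9] rot [-178.7    0.3    9.5] open 83.9 F [-0.  -0.6 -0.7]
slide now [-0.  -1.5 39.9] yaw(tool) -0.002
slide if turned first [-0.  -1.5 39.9]
```

>>> arm_command(
  rows=[
    {"slide":[0,-2,10],"yaw":0},
    {"slide":[0,0,11],"yaw":0},
    {"slide":[0,0,9],"yaw":0},
    {"slide":[0,0,5],"yaw":0},
  ],
)

```text
time: 31.45
eef_pos: [358.0, 287.0, 27.3]
ee_rot: [-178.6, -0.1, 9.5]
contact_force: [-0.2, -0.0, -0.2]
opening: 0.954
```

```bash
python3 go.py 355.9 284.4 22 9.6
```

```text
t 31.45 pos [358.  287.   27.3] rot [-1.786e+02 -1.000e-01  9.500e+00] open 84.0 F [-0.2 -0.  -0.2]
slide now [-2.5  2.2  5.3] yaw(tool) -0.002
slide if turned first [-2.5  2.2  5.3]
```

>>> arm_command(
  rows=[
    {"slide":[-2.5,2.5,4],"yaw":0},
    {"slide":[0,0,0.5],"yaw":0},
    {"slide":[0,0,0],"yaw":0},
  ],
)

```text
time: 31.7
eef_pos: [355.2, 284.0, 21.3]
ee_rot: [-178.6, 0.0, 9.5]
contact_force: [-0.4, -0.1, 0.3]
opening: 0.955
```

>>> arm_command(
  rows=[
    {"slide":[0,0,0],"yaw":0},
    {"slide":[0,0,0],"yaw":0},
    {"slide":[0,0,0],"yaw":0},
    {"slide":[0,0,0],"yaw":0},
    {"slide":[0,0,0],"yaw":0},
  ],
  jaw=54,
  force=20,
)

```text
time: 32.12
eef_pos: [356.0, 284.3, 22.4]
ee_rot: [-178.6, -0.1, 9.5]
contact_force: [0.6, -0.9, -0.6]
opening: 0.697
```

```bash
python3 go.py 355.9 284.4 22 9.6
```

```text
t 32.12 pos [356.  284.3  22.4] rot [-1.786e+02 -1.000e-01  9.500e+00] open 61.4 F [ 0.6 -0.9 -0.6]
slide now [-0.1 -0.1  0.4] yaw(tool) -0.001
slide if turned first [-0.1 -0.1  0.4]
```

>>> arm_command(
  rows=[
    {"slide":[0,0,-10],"yaw":0},
    {"slide":[0,0,-35],"yaw":0},
    {"slide":[0,0,-40],"yaw":0},
    {"slide":[0,0,-40],"yaw":0},
    {"slide":[0,0,-15],"yaw":0},
    {"slide":[0,0,0],"yaw":0},
  ],
)

```text
time: 32.62
eef_pos: [353.4, 279.3, 168.9]
ee_rot: [-178.7, 0.3, 9.5]
contact_force: [-0.7, -0.4, -1.2]
opening: 0.697
```

```bash
python3 go.py 561.5 -345.8 160 2.6; python3 snap.py 7
```

```text
t 32.62 pos [353.4 279.3 168.9] rot [-178.7    0.3    9.5] open 61.4 F [-0.7 -0.4 -1.2]
slide now [101.6 650.9   8.9] yaw(tool) 0.121
slide if turned first [179.5 633.9   8.9]
```

View pics/scene7.png

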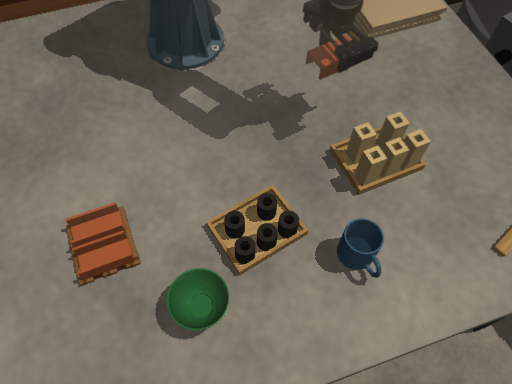

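The channel is held and off the bench, at about (327,55). Now carry it to the pallet.

>>> arm_command(
  rows=[
    {"slide":[5,20,0],"yaw":0.06},
    {"slide":[9,34,0],"yaw":0.06},
    {"slide":[10,35,0],"yaw":0},
    {"slide":[10,35,0],"yaw":0},
    {"slide":[10,35,0],"yaw":0},
    {"slide":[10,35,0],"yaw":0},
    {"slide":[10,35,0],"yaw":0},
    {"slide":[10,35,0],"yaw":0},
    {"slide":[10,35,0],"yaw":0},
    {"slide":[10,35,0],"yaw":0},
  ],
)

```text
time: 33.55
eef_pos: [453.2, -56.3, 135.8]
ee_rot: [-178.4, 2.6, 3.0]
contact_force: [0.3, 0.5, -0.5]
opening: 0.705
```

```bash
python3 go.py 561.5 -345.8 160 2.6
```

```text
t 33.55 pos [453.2 -56.3 135.8] rot [-178.4    2.6    3. ] open 62.1 F [ 0.3  0.5 -0.5]
slide now [ 92.9 294.8 -24.2] yaw(tool) 0.007
slide if turned first [ 95.  294.1 -24.2]
```

>>> arm_command(
  rows=[
    {"slide":[8,24,-4],"yaw":0.007},
    {"slide":[8,25,-4],"yaw":0},
    {"slide":[8,25,-4],"yaw":0},
    {"slide":[8,25,-4],"yaw":0},
    {"slide":[8,25,-4],"yaw":0},
    {"slide":[8,25,-4],"yaw":0},
    {"slide":[8,25,-4],"yaw":0},
    {"slide":[8,25,-4],"yaw":0},
    {"slide":[8,25,-4],"yaw":0},
  ],
)

```text
time: 34.3
eef_pos: [524.9, -285.1, 132.8]
ee_rot: [-176.9, 4.6, 2.3]
contact_force: [0.8, -1.0, -0.6]
opening: 0.7
```

```bash
python3 go.py 561.5 -345.8 160 2.6
```

```text
t 34.3 pos [ 524.9 -285.1  132.8] rot [-176.9    4.6    2.3] open 61.7 F [ 0.8 -1.  -0.6]
slide now [ 34.1  62.2 -27.2] yaw(tool) -0.005
slide if turned first [ 33.8  62.3 -27.2]
```

The tool has tilted about 5.6°, inward towards the base. I'll correct it with slow up and outward moves followed by fast down and inward ones.

>>> arm_command(
  rows=[
    {"slide":[3,6,-9],"yaw":0},
    {"slide":[3,6,-9],"yaw":0},
    {"slide":[3,6,-9],"yaw":0},
    {"slide":[3,6,-9],"yaw":0},
    {"slide":[3,6,-9],"yaw":0},
    {"slide":[3,6,-9],"yaw":0},
    {"slide":[3,6,-9],"yaw":0},
    {"slide":[3,6,-9],"yaw":0},
    {"slide":[3,6,-9],"yaw":0},
    {"slide":[3,6,-9],"yaw":0},
  ],
)

```text
time: 35.13
eef_pos: [563.9, -348.3, 211.9]
ee_rot: [-176.2, 5.4, 2.5]
contact_force: [-0.2, 0.1, -1.4]
opening: 0.7
```

>>> arm_command(
  rows=[
    {"slide":[0,0,38],"yaw":0},
    {"slide":[0,0,38],"yaw":0},
    {"slide":[0,0,0],"yaw":0},
    {"slide":[0,0,0],"yaw":0},
  ],
)

```text
time: 35.47
eef_pos: [562.4, -346.3, 144.9]
ee_rot: [-176.8, 4.7, 2.6]
contact_force: [-0.2, -0.3, -0.9]
opening: 0.697
```

>>> arm_command(
  rows=[
    {"slide":[0,0,-8],"yaw":0},
    {"slide":[0,0,-8],"yaw":0},
    {"slide":[0,0,-8],"yaw":0},
    {"slide":[0,0,-8],"yaw":0},
    {"slide":[0,0,-8],"yaw":0},
    {"slide":[0,0,-8],"yaw":0},
    {"slide":[0,0,-8],"yaw":0},
    {"slide":[0,0,-8],"yaw":0},
    {"slide":[0,0,-8],"yaw":0},
    {"slide":[0,0,-8],"yaw":0},
  ],
)

```text
time: 36.3
eef_pos: [572.9, -351.8, 243.9]
ee_rot: [-177.3, 4.2, 2.6]
contact_force: [0.3, 0.7, -1.4]
opening: 0.699
```

>>> arm_command(
  rows=[
    {"slide":[0,0,41],"yaw":0},
    {"slide":[0,0,41],"yaw":0},
    {"slide":[0,0,20],"yaw":0},
    {"slide":[0,0,0],"yaw":0},
    {"slide":[0,0,0],"yaw":0},
  ],
)

```text
time: 36.72
eef_pos: [568.7, -350.5, 147.9]
ee_rot: [-177.8, 3.7, 2.6]
contact_force: [0.0, -1.2, -1.1]
opening: 0.701
```

>>> arm_command(
  rows=[
    {"slide":[0,0,-8],"yaw":0},
    {"slide":[0,0,-8],"yaw":0},
    {"slide":[0,0,-8],"yaw":0},
    {"slide":[0,0,-8],"yaw":0},
    {"slide":[0,0,-8],"yaw":0},
    {"slide":[0,0,-8],"yaw":0},
    {"slide":[0,0,-8],"yaw":0},
    {"slide":[0,0,-8],"yaw":0},
    {"slide":[0,0,-8],"yaw":0},
    {"slide":[0,0,-8],"yaw":0},
  ],
)

```text
time: 37.55
eef_pos: [577.3, -355.9, 246.0]
ee_rot: [-178.3, 3.2, 2.6]
contact_force: [-0.5, -0.4, -1.1]
opening: 0.704
```

>>> arm_command(
  rows=[
    {"slide":[0,0,41],"yaw":0},
    {"slide":[0,0,41],"yaw":0},
    {"slide":[0,0,20],"yaw":0},
    {"slide":[0,0,0],"yaw":0},
    {"slide":[0,0,0],"yaw":0},
  ],
)

```text
time: 37.97
eef_pos: [575.2, -356.1, 150.2]
ee_rot: [-178.8, 2.7, 2.6]
contact_force: [0.2, -0.2, -0.8]
opening: 0.698
```

>>> arm_command(
  rows=[
    {"slide":[0,0,-8],"yaw":0},
    {"slide":[0,0,-8],"yaw":0},
    {"slide":[0,0,-8],"yaw":0},
    {"slide":[0,0,-8],"yaw":0},
    {"slide":[0,0,-8],"yaw":0},
    {"slide":[0,0,-8],"yaw":0},
    {"slide":[0,0,-8],"yaw":0},
    {"slide":[0,0,-8],"yaw":0},
    {"slide":[0,0,-8],"yaw":0},
    {"slide":[0,0,-8],"yaw":0},
  ],
)

```text
time: 38.8
eef_pos: [582.0, -359.9, 248.5]
ee_rot: [-179.3, 2.2, 2.6]
contact_force: [-0.2, -0.3, -1.6]
opening: 0.701
```

>>> arm_command(
  rows=[
    {"slide":[0,0,41],"yaw":0},
    {"slide":[0,0,41],"yaw":0},
    {"slide":[0,0,20],"yaw":0},
    {"slide":[0,0,0],"yaw":0},
    {"slide":[0,0,0],"yaw":0},
  ],
)

```text
time: 39.22
eef_pos: [581.9, -361.8, 152.8]
ee_rot: [-179.8, 1.6, 2.6]
contact_force: [1.0, 0.1, -1.2]
opening: 0.702
```

```bash
python3 go.py 561.5 -345.8 100 2.6
```

```text
t 39.22 pos [ 581.9 -361.8  152.8] rot [-179.8    1.6    2.6] open 61.9 F [ 1.   0.1 -1.2]
slide now [-19.6 -16.9  52.8] yaw(tool) -0.001
slide if turned first [-19.6 -16.9  52.8]
```

>>> arm_command(
  rows=[
    {"slide":[-19,-17,4],"yaw":0},
    {"slide":[0,0,14],"yaw":0},
    {"slide":[0,0,14],"yaw":0},
    {"slide":[0,0,12],"yaw":0},
    {"slide":[0,0,4],"yaw":0},
    {"slide":[0,0,0],"yaw":0},
  ],
)

```text
time: 39.72
eef_pos: [563.7, -348.2, 109.1]
ee_rot: [179.9, 1.3, 2.5]
contact_force: [0.0, 0.4, -1.9]
opening: 0.699
```

```bash
python3 go.py 561.5 -345.8 80 2.6; python3 snap.py 8
python3 - <<'E'
import cv2
a=cv2.imread("pics/scene8.png")[140:300,20:220];b=cv2.imread("pics/top8.png")[130:290,312:512]
cv2.imwrite("pics/m8.png",cv2.resize(cv2.hconcat([a,b]),(800,320)))
E
```

```text
t 39.72 pos [ 563.7 -348.2  109.1] rot [179.9   1.3   2.5] open 61.6 F [ 0.   0.4 -1.9]
slide now [-2.1 -2.5 29.1] yaw(tool) -0.001
slide if turned first [-2.1 -2.5 29.1]
```

View pics/m8.png

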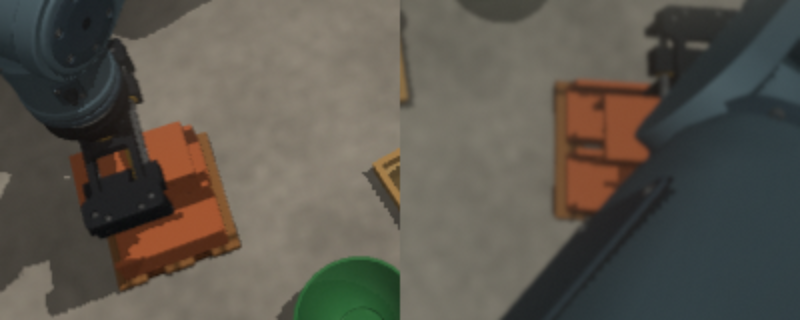

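The crop shows the channel held over the pallet, between and parallel to the fast setters. Its end edge in the top view half runs from (605,95) to (605,160). I'll measure it before lowering.

Run:
```python
from h import *
for n in("scene","top"):
    c=dict(np.load(f"{n}8.npz"));P=pts(c);Z=P[...,2]; hsv=cv2.cvtColor(c["pixels"],cv2.COLOR_BGR2HSV)
    m=(P[...,0]>500)&(P[...,0]<625)&(P[...,1]>-430)&(P[...,1]<-270)&(Z>112)&(Z<135)&(hsv[...,0]<12)&(hsv[...,1]>110)
    q=P[m]; 
    if len(q)<20: print(n,len(q)); continue
    print(n,len(q),"z",np.percentile(q[:,2],[5,50,95]).round(1),"x",np.percentile(q[:,0],[1,99]).round(1),"y",np.percentile(q[:,1],[1,99]).round(1))
    A=np.c_[q[:,:2]-q[:,:2].mean(0),np.ones(len(q))]; s=np.linalg.lstsq(A,q[:,2],rcond=None)[0]; print("slopes deg",np.degrees(s[:2]).round(2))
    # +y end edge: per-x-bin max y
    for x0 in range(525,605,10):
        k=q[(q[:,0]>x0)&(q[:,0]<x0+10)]
        if len(k)>5: print(x0+5,k[:,1].min().round(1),k[:,1].max().round(1),len(k))
```

```text
scene 776 z [118.1 121.  124.1] x [532.6 594.1] y [-402.6 -292.4]
slopes deg [-1.57 -1.68]
530 -332.0 -295.3 27
540 -403.5 -293.3 111
550 -403.1 -292.9 169
560 -402.9 -292.8 181
570 -403.0 -292.1 115
580 -402.5 -291.4 82
590 -401.9 -291.1 91
top 715 z [118.2 122.4 124.8] x [529.8 594.6] y [-338.6 -292. ]
slopes deg [-0.05 -2.29]
530 -328.9 -294.1 76
540 -332.1 -293.4 113
550 -327.3 -292.8 90
560 -321.5 -292.4 80
570 -331.0 -292.1 101
580 -335.0 -291.5 124
590 -341.8 -291.1 125
600 -343.9 -337.9 6
```

>>> arm_command(
  rows=[
    {"slide":[-2,-2.5,8],"yaw":-0.001},
    {"slide":[0,0,14],"yaw":0},
    {"slide":[0,0,10],"yaw":0},
    {"slide":[0,0,2],"yaw":0},
  ],
)

```text
time: 40.15
eef_pos: [562.9, -347.7, 75.9]
ee_rot: [179.6, 1.0, 2.6]
contact_force: [0.5, -0.1, -2.0]
opening: 0.702
```

```bash
python3 go.py 561.5 -346.2 44 2.6
```

```text
t 40.15 pos [ 562.9 -347.7   75.9] rot [179.6   1.    2.6] open 61.9 F [ 0.5 -0.1 -2. ]
slide now [-1.4 -1.6 31.9] yaw(tool) 0.0
slide if turned first [-1.4 -1.6 31.9]
```

>>> arm_command(
  rows=[
    {"slide":[-1.5,-1.5,6],"yaw":0},
    {"slide":[0,0,9],"yaw":0},
    {"slide":[0,0,6],"yaw":0},
    {"slide":[0,0,2],"yaw":0},
  ],
)

```text
time: 40.48
eef_pos: [560.1, -345.8, 49.1]
ee_rot: [179.7, 1.1, 2.6]
contact_force: [-0.1, -0.1, -1.6]
opening: 0.701
```

```bash
python3 go.py 561.5 -346.2 42 2.6
```

```text
t 40.48 pos [ 560.1 -345.8   49.1] rot [179.7   1.1   2.6] open 61.7 F [-0.1 -0.1 -1.6]
slide now [1.4 0.5 7.1] yaw(tool) 0.0
slide if turned first [1.4 0.5 7.1]
```

>>> arm_command(
  rows=[
    {"slide":[1,0.5,2.5],"yaw":0},
    {"slide":[0,0,1.5],"yaw":0},
  ],
  force=8,
)

```text
time: 40.65
eef_pos: [560.8, -346.1, 43.9]
ee_rot: [179.8, 1.1, 2.6]
contact_force: [-0.2, 0.1, -1.5]
opening: 0.703
```

>>> arm_command(
  rows=[
    {"slide":[0,0,1.5],"yaw":0},
  ],
)

```text
time: 40.73
eef_pos: [560.9, -346.2, 42.3]
ee_rot: [179.8, 1.1, 2.6]
contact_force: [-0.0, -0.5, -0.5]
opening: 0.702
```

>>> arm_command(
  rows=[
    {"slide":[0,0,1.2],"yaw":0},
  ],
)

```text
time: 40.82
eef_pos: [561.0, -346.4, 41.2]
ee_rot: [179.7, 1.1, 2.6]
contact_force: [-0.5, 0.2, 0.2]
opening: 0.705
```

>>> arm_command(
  rows=[
    {"slide":[0,0,1.2],"yaw":0},
  ],
)

```text
time: 40.9
eef_pos: [561.1, -346.7, 40.5]
ee_rot: [179.7, 1.1, 2.6]
contact_force: [-3.6, 1.6, 6.8]
opening: 0.702
```

>>> arm_command(
  rows=[
    {"slide":[0,0,1.2],"yaw":0},
  ],
)

```text
time: 40.98
eef_pos: [561.2, -346.8, 40.2]
ee_rot: [179.7, 1.1, 2.6]
contact_force: [-3.7, 2.3, 5.9]
opening: 0.708
```

>>> arm_command(
  rows=[
    {"slide":[0,0,0.5],"yaw":0},
    {"slide":[0,0,0],"yaw":0},
    {"slide":[0,0,0],"yaw":0},
  ],
  jaw=72,
)

```text
time: 41.23
eef_pos: [562.2, -347.6, 41.2]
ee_rot: [179.6, 1.0, 2.6]
contact_force: [-0.7, 0.1, -0.5]
opening: 0.817
```

>>> arm_command(
  rows=[
    {"slide":[0,0,-10],"yaw":0},
    {"slide":[0,0,-20],"yaw":0},
    {"slide":[0,0,-30],"yaw":0},
    {"slide":[0,0,-40],"yaw":0},
    {"slide":[0,0,-40],"yaw":0},
  ],
)

```text
time: 41.65
eef_pos: [559.9, -342.4, 176.5]
ee_rot: [-179.6, 1.8, 2.6]
contact_force: [0.9, 0.2, 0.3]
opening: 0.821
```

>>> arm_command(
  rows=[
    {"slide":[-15,-30,0],"yaw":0},
    {"slide":[-15,-30,0],"yaw":0},
    {"slide":[-15,-30,0],"yaw":0},
    {"slide":[-15,-30,0],"yaw":0},
    {"slide":[-15,-30,0],"yaw":0},
    {"slide":[0,0,0],"yaw":0},
    {"slide":[0,0,0],"yaw":0},
  ],
)

```text
time: 42.23
eef_pos: [482.1, -196.9, 197.7]
ee_rot: [179.1, 0.3, 2.5]
contact_force: [0.6, 0.4, 0.5]
opening: 0.814
```

```bash
python3 snap.py 9; python3 go.py 400 -200 200 2.6
python3 - <<'E'
from h import *
for n in("scene","top"):
    c=dict(np.load(f"{n}9.npz"));P=pts(c);Z=P[...,2]
    off={"scene":1.2,"top":-0.8}[n];Z=Z+off
    hsv=cv2.cvtColor(c["pixels"],cv2.COLOR_BGR2HSV)
    def comp(name,b,z0,z1,mn=60,col=None):
        m=(P[...,0]>b[0])&(P[...,0]<b[1])&(P[...,1]>b[2])&(P[...,1]<b[3])&(Z>z0)&(Z<z1)
        if col: m&=(hsv[...,0]<14)&(hsv[...,1]>110)
        kk,l,st,ce=cv2.connectedComponentsWithStats(m.astype(np.uint8))
        for i in range(1,kk):
            if st[i,4]>mn:
                q=P[l==i];r=cv2.minAreaRect(q[:,:2].astype(np.float32))
                A=np.c_[q[:,:2]-q[:,:2].mean(0),np.ones(len(q))]; s=np.linalg.lstsq(A,Z[l==i],rcond=None)[0]
                print(n,name,st[i,4],"z",np.median(Z[l==i]).round(1),np.round(r[0],1),np.round(r[1],1),round(r[2],1),"slope",np.degrees(s[:2]).round(1))
    comp("pal",(460,660,-430,-260),43,65,40)
    comp("chan",(515,610,-430,-260),50,65,40)
    comp("ts",(540,740,-120,100),50,64); comp("mug",(700,830,100,230),80,100); comp("bowl",(690,840,-260,-110),54,70)
E
```

```text
t 42.33 pos [ 482.5 -197.9  197.3] rot [179.1   0.3   2.4] open 71.8 F [ 0.2 -0.4  0.4]
slide now [-82.5  -1.4  -2.7] yaw(tool) -0.003
slide if turned first [-82.5  -1.6  -2.7]
scene pal 179 z 47.0 [ 497.3 -349.3] [  9.6 111.8] 2.4 slope [-1.  -0.1]
scene pal 1546 z 53.6 [ 561.3 -346.5] [ 66.2 111.9] 3.3 slope [-1.6 -0.2]
scene pal 204 z 47.2 [ 627.3 -343.2] [  9.5 110.7] 2.1 slope [-3.2 -0.4]
scene chan 1440 z 53.7 [ 561.4 -346.9] [ 66.2 111. ] 3.4 slope [ 0.1 -0. ]
scene ts 253 z 56.7 [608.2  20.5] [41.7 44.9] 68.8 slope [-0.   0.8]
scene ts 263 z 57.2 [626.8 -60.3] [42.5 44.3] 56.4 slope [-1.1  0.3]
scene ts 257 z 57.0 [665.6  49.1] [40.9 43.1] 67.1 slope [-1.1  0.5]
scene ts 275 z 56.9 [678.3  -5. ] [42.6 44. ] 45.1 slope [-0.1  0.6]
scene ts 276 z 57.3 [690.8 -59.6] [39.7 45.4] 71.0 slope [-0.9  0.5]
scene mug 357 z 88.2 [763.8 168.6] [77.8 80.3] 45.4 slope [0.  0.1]
scene bowl 518 z 59.1 [ 764.7 -181.6] [121.1 121.8] 72.2 slope [ 0.7 -0.2]
top pal 70 z 47.7 [ 496.5 -370.6] [ 6.2 46. ] 2.7 slope [2.  1.7]
top ts 269 z 57.5 [690.2 -60.2] [42.7 42.9] 6.9 slope [ 0.8 -0.6]
top ts 280 z 57.5 [677.  -5.] [43.  44.8] 70.2 slope [ 0.9 -0.6]
top ts 280 z 57.3 [664.6  49.1] [46.1 40.3] 6.5 slope [1.2 0.8]
top ts 287 z 57.1 [625.7 -61.8] [45.6 42.1] 3.7 slope [1.  0.2]
top ts 278 z 57.0 [606.3  20.4] [42.4 42.8] 56.1 slope [0.6 0.3]
top mug 351 z 88.2 [763.8 169.5] [80.6 78.8] 72.7 slope [0.1 0.1]
top bowl 435 z 59.1 [ 765.5 -182.3] [121.1 122.2] 52.8 slope [-0.6  0.2]
```

View pics/scene9.png

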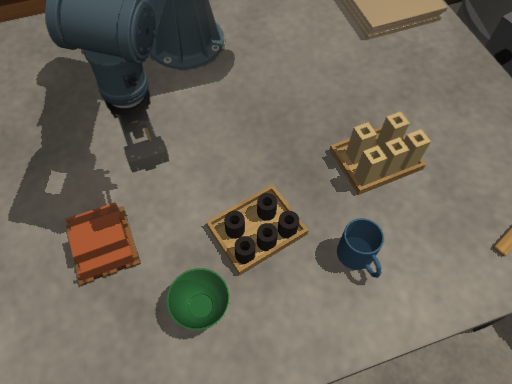

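View pics/top9.png

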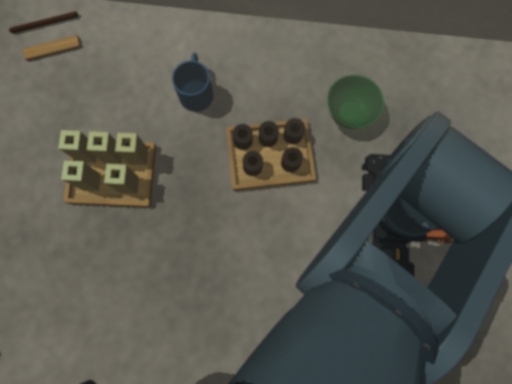

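The scene view shows the channel seated across the middle of the pallet at (100,240). Both views show the props in the two trays, and the mug and bowl have not moved. Everything measures as intended, so I'm handing it in.

```bash
python3 -c "
from workcell import arm
print(arm.sign_off())"
```

```text
the job is handed in; nothing more can be done
None
```

The job is done and handed in at about 42 s on the robot's clock: both tall props, then both short props, then the channel. Each piece was lowered until light contact showed on the wrist force, then released. The highest reading I saw at any set-down was about 24 N.

Last checks:
- **Tall props:** both stand in the front of their tray, within about 2 mm of the aim points in x and y. Their tops are level with the fixed row.
- **Short props:** both stand in the front of their tray, again within about 2 mm, with their tops level with the fixed row.
- **Channel:** its top is at 53.7 mm (54 expected) and flat. It is about 1 mm from the pallet centre, about 1° off square, and its ends are level to within about 1 mm. Only the scene camera could check this, because the arm hid the pallet from the top camera.
- **Mug and bowl:** they are where they were to within about 1 mm, and the gripper was clear of everything.

**Tool tilt:** fast moves tilted the tool by up to about 6.6° while it carried the channel. I brought that down to about 1° before setting the channel down. The channel still touched slightly end-first, then settled flat.

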